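# Load the bone blank and latch the dust hood

### The job

Get the carving dust box ready to run: lay the bone blank in the two saddles inside the open box, let go of it, and then push the clear sliding hood shut by its orange plate until its catch clicks and holds it. Feel your way home without forcing the hood: push with at most 22 N. Do not drop the blank or disturb the handpiece, the spray bottle and the bit rack, and leave everything untouched at the end.

Things in the scene. Friction and masses are not known exactly. Their poses are not given: they have to be found in the camera images.
- dust_box: grey bench dust box, fixed, 220 (x) x 480 (y) x 85 mm high, its deck at z = 85 mm; origin: centre of its underside; yaw up to +-0.25 rad. Opening in the deck: y = 0 to +150, x = -84 to +84 mm. The clear hood slides along the box's y, +y shuts it. Guide rails 10 mm above the deck at x = +-100 mm. The catch bracket, 80 mm above the deck, stands beyond the opening at the +y end
- cradle (a point): where the middle of the blank's underside belongs: at (0, 75, 50) mm in the box frame, same axes. Two U saddles, 14 mm thick, at x = +-36 mm from here, open upward; seats at this height, 34 mm wide in y between horns 12 mm high. The 58 mm gap between them and both their sides are free for fingers down to 6 mm above the table
- blank: loose cream bone blank, a sawn bar 110 (its x) x 24 (its y) x 26 mm high with rounded edges, about 0.12 kg, on the table; origin: centre of its underside. It belongs in the saddles with its length along the box's x, either way round
- hood (a joint): how far the clear hood is open (m), 0.135 to 0.165 at the start; grows toward the box's -y. Hood 180 (x) x 170 (y) x 60 mm high, 0.5 kg, no handle, about 1 N friction. Where it latches is not exactly known: the hand-set catch bracket holds it at a reading anywhere from -0.014 to +0.014. Let go before the click, a plunger pushes it back to about 42 mm from there
- push_plate (a point): middle of the outer face of the hood's orange trailing plate (180 x 60 mm), faces the box's -y, 116 mm above the table; push here. Measured before the latched place: from 42 mm a plunger pushes back 3 rising to 7 N; from 19 to 7 mm a pawl on its ramp raises this to about 12 N, then it drops (click) and the push falls to a few N; 2 mm past it a rubber stop adds 8 N per mm
- handpiece: bystander: loose grey rotary-tool handpiece, 140 x 24 x 24 mm, lying; origin under its body
- spray: bystander: loose green bottle, 64 mm diameter, 170 mm high, upright; origin: centre of its underside
- bit_rack: bystander: loose white rack of sanding bits, 70 x 110 x 46 mm; origin: centre of its underside
Not all that is in view belongs to the job. Leave any blue or pink look-alike of the blank alone.

How it is judged:
On the way:
1. the blank lies in the saddles, let go, while the hood is still open (horizontal distance between blank and cradle below 0.016 m and z of blank in the frame of cradle between -0.004 and 0.004 m and angle between the x axis of blank and the x axis of cradle, either way round below 0.2 rad and contact force between the fingers and blank below 0.1 N and value of joint hood above 0.08 m), for 0.2 s.
At the end, for the whole second after the job is handed in: the hood is latched: let go and at rest, it stays less than 18 mm open (unlatched, the plunger pushes it back to more than 25 mm); the blank rests on both saddles, its middle within 16 mm of the cradle point and its underside within 4 mm of the seats, within 0.2 rad of the box's x direction (value of joint hood below 0.018 m and velocity of joint hood between -0.005 and 0.005 m/s and horizontal distance between blank and cradle below 0.016 m and z of blank in the frame of cradle between -0.004 and 0.004 m and angle between the x axis of blank and the x axis of cradle, either way round below 0.2 rad and linear speed of blank below 0.02 m/s); the robot touches nothing.
It fails at once if the hood is pushed with more than 22 N (contact force between any of the fingers, the arm and hood above 22 N).
It fails at once if the blank is dropped (falls free faster than 0.7 m/s) (contact force between the fingers and blank below 0.1 N and linear speed of blank above 0.7 m/s).
It fails at once if a bystander is moved by more than 25 mm or the bottle tipped (distance of any of handpiece, spray, bit_rack from where it was at the start of the episode above 0.025 m or angle between spray's own z axis and vertical above 0.3 rad).
It also fails if it takes over 54 s, if anything falls off the work surface, if the arm or the gripper's body presses on something with over 40 N, if the wrist force passes 120 N, or if a joint passes its speed limit or range.

### The arm

A 6-joint arm with a two-finger parallel gripper is mounted at the origin on the work surface. World frame = base frame: x ahead of the robot, y to its left, z up, the work surface at z = 0. Lengths are in m, angles in rad, forces in N, time in s.
With the tool pointing down it reaches from about 0.35 to 0.775 m from the base axis. Payload 7.3 kg.
Tool frame: the origin (TCP) lies at the very end of the fingers, on their centre line; the grasp point (between the pads) lies 19 mm behind it; z points along the fingers, x is the direction in which the jaws open and shut, and the axes are right-handed (so a half turn about z gives the same grasp; the last joint's range is limited). The gripper opens to 92 mm and grips with 3 to 60 N. Pads are 19 mm wide; open, the fingers measure 130 mm over their backs; the gripper's body (75 mm by 190 mm) begins 47 mm behind the grasp point.
Start: joints at [-1.456, 0.342, 1.524, -0, 1.275, -0.146], TCP at [0.135, -0.507, 0.202] pointing down, gripper open.
Joint ranges: [-2.53, 2.53], [-0.77, 2.02], [0.04, 2.7], [-1, 4.14], [0.28, 2.66], [-3.11, 3.11]. Speed limits (rad/s): [2.57, 2.57, 3.14, 3.14, 3.14, 3.14].

### API

Orientations are given as [roll, pitch, yaw] about the fixed x, y, z axes, in that order (R = Rz(yaw) Ry(pitch) Rx(roll)).
In Python, from cell import observe, read_camera, camera_params, hand_in gives the robot as it stands.
- The arm moves only by the tool apply_moves, never from a script. Its argument "increments" is a list of rows, each an object with "grip": the opening, from 0 (shut) to 1 (fully open); "linear": the shift along the world's x, y, z in mm, a list of three; "turn": the turn, a rotation vector about the world's x, y, z in units of 6 degrees (1.0 is 6 degrees), a list of three. A call has 1 to 10 rows; each row is the pose to reach, as a shift and turn from the pose commanded when the call began; what a row does not reach only later rows make up. A row lasts 1/10 s, in which the tool goes at most 50 mm and 8.59 degrees, less where a joint would pass 70% of its speed; a pose out of reach is approached as far as the arm can. A call with a gripper value outside its range is refused whole. The fingers move at their own pace and stop on an object; "grip_force" is the grip in N (left out, the last holds). Time passes only in rows, so rows that repeat a pose let the fingers close. It gives the time, the measured TCP pose, the force and the opening at its end, in the units of the state.
- observe(): the state, without advancing time (a new reading comes with each control period).
- read_camera(name): name is "scene" or "top" or "wrist"; returns the picture (384x512x3 uint8, red, green, blue); there is no depth.
- camera_params(name): a dict with "camera_matrix" (3x3 intrinsics, pixels), "world_to_cam" (4x4, takes a point from world to camera coordinates); the wrist camera has in their place "hand_eye" (4x4, takes a point from camera to tool coordinates, whose origin is the TCP and whose axes are the tool frame's). Camera axes: x right, y up, looking along -z (the intrinsics and any distortion apply to the point x, -y, -z); pixel columns grow to the right and rows downward; lengths in m; the calibration is good to about 2 mm. A picture is of the moment at which its call begins: read the wrist's pose just before it. camera_params takes no time and is no camera call.
- hand_in(): hands the job in, once; it reports no verdict.
The state is a dict: "time": time; "qpos": joint angles; "qvel": joint speeds; "joint_efforts": joint torques, N m; "tool_pos": TCP position; "tool_rot": TCP orientation; "contact_force": force on the tool from outside, world axes, zero at the start; "torque": the same for the moment, N m; "opening": finger opening in m.
Only numpy, scipy, OpenCV 4.12 (cv2) and the standard library are available. Lean on these libraries where they do the work, as an engineer would, in place of code of your own. Each camera call takes 0.05 s, during which the arm holds its last target.

## Working session

There is one attempt and no reset: what is moved stays moved. The work goes in short steps, Python scripts to look and compute and a tool call to move; the robot and the scene stay as the last step left them, time stands still between calls to the robot, and variables do not carry over. Pictures are saved under pics/ and viewed, and the job is handed in when it is done.

Besides the shell and the picture viewer there is one more tool, called after "Emit:" as name([rows], argument=value, ...), one row to a line, values as JSON. apply_moves: Moves the arm, as the interface text tells. Its arguments: {"type":"object","properties":{"increments":{"type":"array","items":{"type":"object","properties":{"grip":{"type":"number"},"linear":{"type":"array","items":{"type":"number"}},"turn":{"type":"array","items":{"type":"number"}}}}},"grip_force":{"type":"number"}},"required":["increments"]}

```bash
mkdir -p pics; ls
python3 - <<'E'
from cell import *
import cv2
print(observe())
for n in("scene","top","wrist"):
    im=read_camera(n); cv2.imwrite(f"pics/{n}0.png",im[:,:,::-1]); print(n,camera_params(n))
E
```

```text
pics
{'time': 0.0, 'qpos': array([-1.45598763e+00,  3.42733550e-01,  1.52503976e+00, -1.31270715e-05,
        1.27540825e+00, -1.46024044e-01]), 'qvel': array([ 0.00069688, -0.00016397, -0.00011732, -0.00048413, -0.00217048,
       -0.00110211]), 'joint_efforts': array([-1.83317993e-04, -4.31238413e+01, -2.44222641e+01,  7.18115293e-02,
        5.61441388e-02, -1.30817866e-04]), 'tool_pos': array([ 0.13534151, -0.50677826,  0.20133145]), 'tool_rot': array([-3.14137388e+00,  1.57381621e-03, -1.30995958e+00]), 'contact_force': array([-1.0393904 ,  0.2738979 ,  0.17628873]), 'torque': array([-0.00816101,  0.0368094 ,  0.027199  ]), 'opening': 0.09164566064015142}
scene {'camera_matrix': array([[408.97465337,   0.        , 254.54237138],
       [  0.        , 408.97465337, 191.0111584 ],
       [  0.        ,   0.        ,   1.        ]]), 'world_to_cam': array([[-1.55580956e-01,  9.87823118e-01,  2.29853078e-04,
        -9.55228668e-02],
       [-8.16989951e-01, -1.28805726e-01,  5.62082293e-01,
         3.65638937e-01],
       [ 5.55267490e-01,  8.72615131e-02,  8.27081279e-01,
       
[... 377 characters left out ...]
94, -0.0262622 ,  0.18985447, -0.50840877],
       [-0.19002306, -0.00405729,  0.98177124, -0.97256594],
       [ 0.        ,  0.        ,  0.        ,  1.        ]])}
wrist {'camera_matrix': array([[286.95148626,   0.        , 254.38720277],
       [  0.        , 286.95148626, 185.83360147],
       [  0.        ,   0.        ,   1.        ]]), 'hand_eye': array([[ 9.99999436e-01,  1.58548786e-04,  1.04971030e-03,
         8.51984168e-04],
       [ 4.71119998e-04, -9.52363840e-01, -3.04963761e-01,
        -8.41459423e-02],
       [ 9.51354502e-04,  3.04964083e-01, -9.52363378e-01,
        -1.83401343e-01],
       [ 0.00000000e+00,  0.00000000e+00,  0.00000000e+00,
         1.00000000e+00]])}
```

View pics/scene0.png

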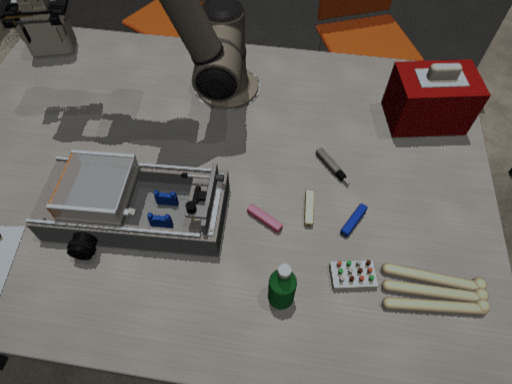

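View pics/top0.png

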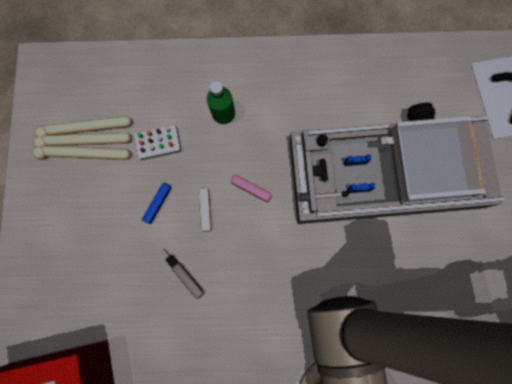

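View pics/wrist0.png

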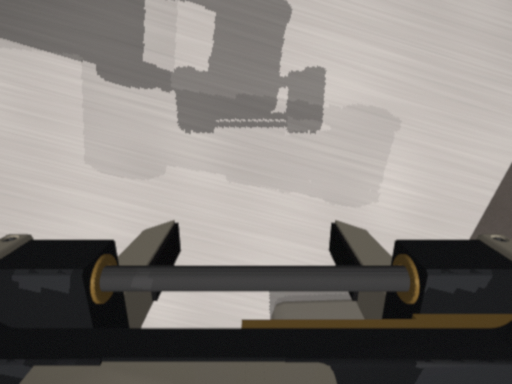

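The blank is the cream bar: top (205,210), scene (309,208). The box has its hood at −y on the right in top. I'll zoom in to measure them.

Run:
```python
import cv2
t=cv2.imread('pics/top0.png'); s=cv2.imread('pics/scene0.png')
cv2.imwrite('pics/t_box.png',cv2.resize(t[105:230,282:512],None,fx=3.4,fy=3.4,interpolation=cv2.INTER_CUBIC))
cv2.imwrite('pics/t_bl.png',cv2.resize(t[160:260,130:280],None,fx=5,fy=5,interpolation=cv2.INTER_CUBIC))
cv2.imwrite('pics/s_box.png',cv2.resize(s[140:265,25:240],None,fx=3.6,fy=3.6,interpolation=cv2.INTER_CUBIC))
```

```text
(no output)
```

View pics/t_box.png

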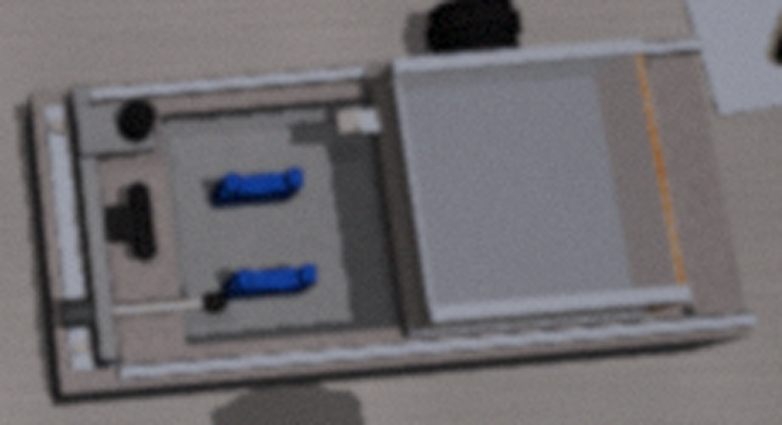

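View pics/s_box.png

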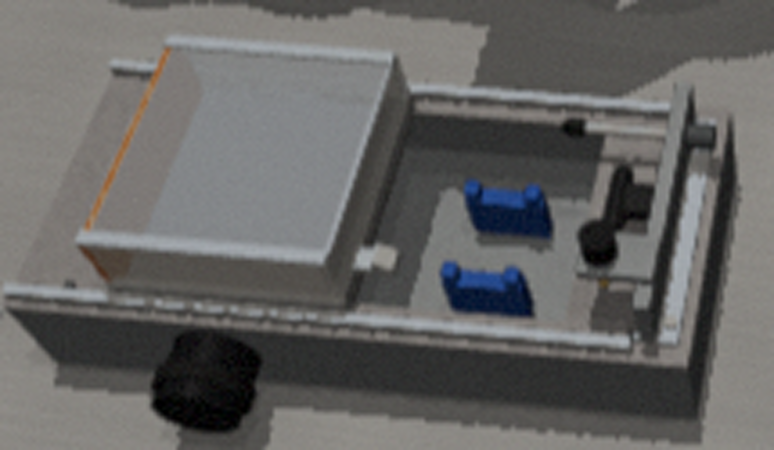

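View pics/t_bl.png

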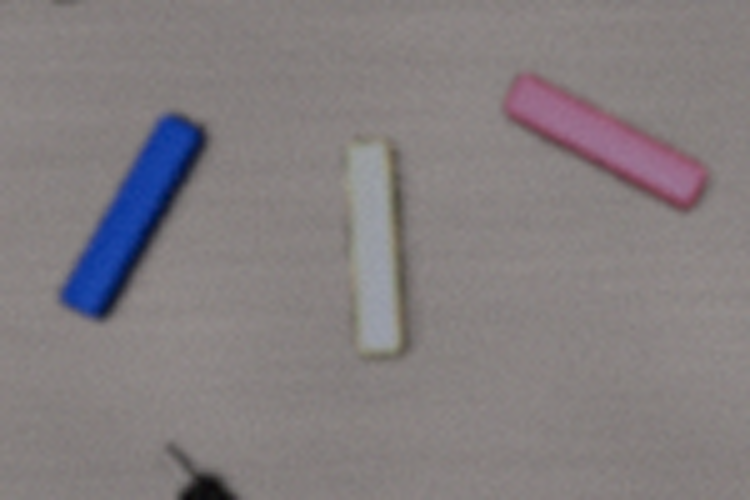

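```bash
cat > h.py <<'E'
import numpy as np, cv2
from cell import *
P={n:camera_params(n) for n in("top","scene")}
def proj(n,p):
    p=np.atleast_2d(p);W=P[n]['world_to_cam'];c=p@W[:3,:3].T+W[:3,3]
    K=P[n]['camera_matrix'];return np.c_[K[0,0]*c[:,0]/-c[:,2]+K[0,2],-K[1,1]*c[:,1]/-c[:,2]+K[1,2]]
def back(n,uv,z):
    uv=np.atleast_2d(uv).astype(float);W=P[n]['world_to_cam'];K=P[n]['camera_matrix']
    d=np.c_[(uv[:,0]-K[0,2])/K[0,0],-(uv[:,1]-K[1,2])/K[1,1],-np.ones(len(uv))]@W[:3,:3]
    o=-W[:3,:3].T@W[:3,3];return o+d*((z-o[2])/d[:,2])[:,None]
def up(x,s,off): return (np.array(x,float)+.5)/s-.5+np.array(off)
E
cat > fit.py <<'E'
from h import *
from scipy.optimize import least_squares
T=lambda x:up(x,3.4,(282,105)); S=lambda x:up(x,3.6,(25,140))
pts=[("top",T([260.5,180.5]),(.036,.075,.062)),("top",T([273,276]),(-.036,.075,.062)),
("scene",S([504,187]),(-.036,.075,.062)),("scene",S([481,269]),(.036,.075,.062))]
rails=[("top",T([[95,93],[365,72],[695,46]]),.1),("top",T([[120,372],[430,348],[750,322]]),-.1),
("scene",S([[113,67],[415,90],[665,106]]),-.1),("scene",S([[10,290],[300,314],[625,340]]),.1)]
def w(p,q):
    c,s=np.cos(p[2]),np.sin(p[2]);return np.array([p[0]+c*q[0]-s*q[1],p[1]+s*q[0]+c*q[1],q[2]])
def res(p):
    r=[]
    for n,uv,q in pts: r+=list(proj(n,w(p,q))[0]-uv)
    for n,uv,x in rails:
        a,b=proj(n,[w(p,(x,-.2,.095)),w(p,(x,.2,.095))]);d=(b-a)/np.linalg.norm(b-a)
        r+=list((uv-a)@np.array([-d[1],d[0]]))
    return np.array(r)
f=least_squares(res,[.5,-.3,0],loss='soft_l1');p=f.x
print("box",p,np.round(res(p),1))
for n,uv in(("top",T([[640,55],[683,282]])),("scene",S([[167,45],[85,232]]))):
    for z in(.145,):
        b=back(n,uv,z);c,s=np.cos(p[2]),np.sin(p[2]);d=b[:,:2]-p[:2]
        print("plate in box",n,np.round(d@np.array([[c,-s],[s,c]]),4))
print("cradle",w(p,(0,.075,.05)))
B=lambda x:up(x,5,(130,160))
b=back("top",B([[352,143],[388,143],[400,350],[361,352]]),.026);print(b, b.mean(0))
e=b[2:].mean(0)-b[:2].mean(0);print(np.linalg.norm(e),np.degrees(np.arctan2(e[1],e[0])))
np.save('box.npy',p)
# scene overlay
s=cv2.resize(cv2.imread('pics/scene0.png')[150:300,230:400],None,fx=4.5,fy=4.5,interpolation=cv2.INTER_CUBIC)
cv2.imwrite('pics/s_bl.png',s)
t=cv2.resize(cv2.imread('pics/top0.png')[105:230,282:512],None,fx=3.4,fy=3.4,interpolation=cv2.INTER_CUBIC)
for q in [(x,y,.085) for x in(-.11,.11) for y in(-.24,.24)]+[(x,y,.085) for x in(-.084,.084) for y in(0,.15)]+[(x,y,.05) for x in(-.036,.036) for y in(.058,.092)]:
    u=(proj("top",w(p,q))[0]-[282,105]+.5)*3.4
    cv2.circle(t,tuple(int(v) for v in u),3,(0,255,0),-1)
cv2.imwrite('pics/t_ov.png',t)
E
python3 fit.py
```

```text
box [ 0.54333749 -0.14236783  0.05795034] [ 0.2 -0.7  0.2 -0.3  0.1 -0.   0.4  0.   0.  -0.4 -0.7  0.  -0.6 -0.8
  1.7  1.4  0.4  1.2  0.8  0. ]
plate in box top [[ 0.0791 -0.1697]
 [-0.0775 -0.1699]]
plate in box scene [[-0.0811 -0.1703]
 [ 0.0811 -0.1685]]
cradle [ 0.53899365 -0.06749373  0.05      ]
[[0.51382497 0.33186061 0.026     ]
 [0.51333797 0.31361283 0.026     ]
 [0.40857331 0.30758456 0.026     ]
 [0.40808159 0.32697236 0.026     ]] [0.46095446 0.32000759 0.026     ]
0.10539545146061662 -177.03141395736648
```

View pics/t_ov.png

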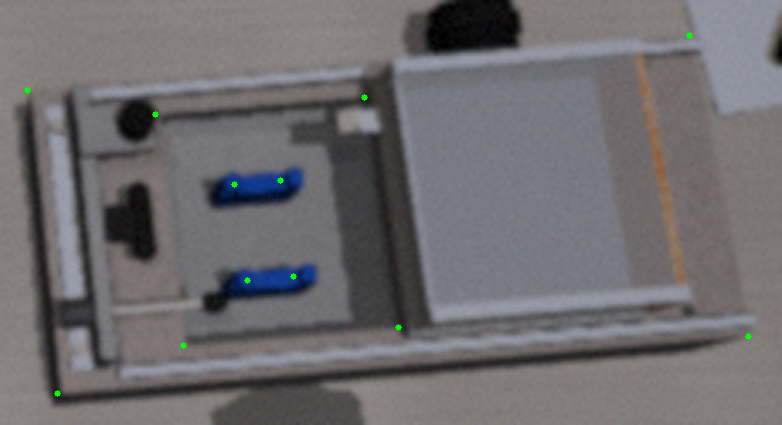

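View pics/s_bl.png

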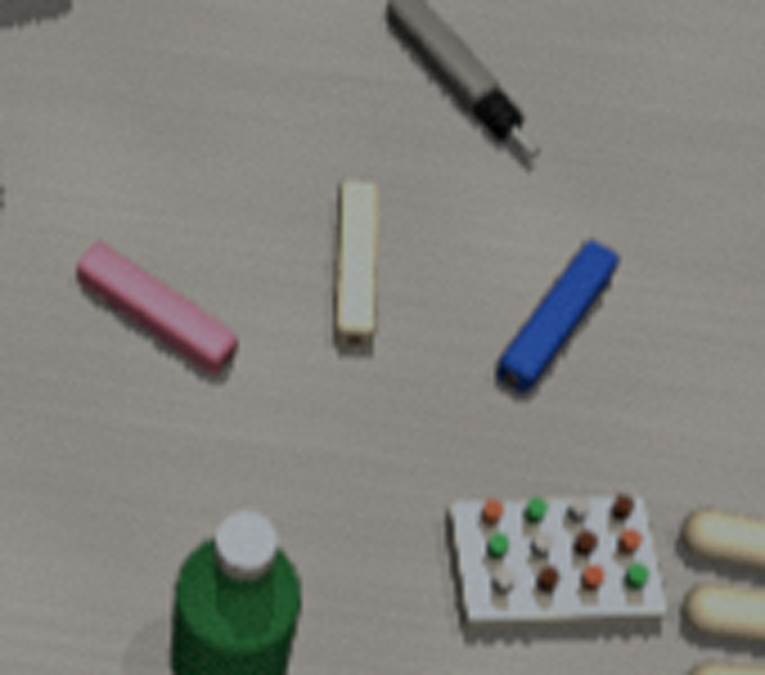

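```bash
cat > m2.py <<'E'
from h import *
p=np.load('box.npy');c,s=np.cos(p[2]),np.sin(p[2])
T=lambda x:up(x,3.4,(282,105)); S=lambda x:up(x,3.6,(25,140))
def inb(n,uv,z): return np.round((back(n,uv,z)[:,:2]-p[:2])@np.array([[c,-s],[s,c]])*1000)
print("bracket top TOPVIEW",inb("top",T([[72,88],[90,88],[100,360],[118,360]]),.165).tolist())
print("bracket top SCENE",inb("scene",S([[680,85],[692,88],[650,330],[662,335]]),.165).tolist())
print("black lever top/z.165,.145",inb("top",T([[105,220],[155,220],[135,120],[152,120]]),.15).tolist())
print("scene lever",inb("scene",S([[622,170],[600,240],[650,200],[578,275]]),.15).tolist())
print("rod tip top", [inb("top",T([[215,300]]),z).tolist() for z in(.1,.12,.14)])
print("rod tip scene", [inb("scene",S([[573,128]]),z).tolist() for z in(.1,.12,.14)])
print("hood front top edge TOP",inb("top",T([[395,65],[435,318]]),.145).tolist())
print("hood front top edge SCENE",inb("scene",S([[395,58],[325,260]]),.145).tolist())
print("striker",inb("top",T([[340,120],[380,120]]),.1).tolist(),inb("scene",S([[397,258],[360,258]]),.1).tolist())
B=lambda x:up(x,4.5,(230,150))
print("blank scene",back("scene",B([[345,184],[376,184],[373,330],[339,330]]),.026).round(4).tolist())
im=cv2.imread('pics/scene0.png')[0:70,0:110];cv2.imwrite('pics/grip.png',cv2.resize(im,None,fx=6,fy=6,interpolation=cv2.INTER_CUBIC))
E
python3 m2.py
```

```text
bracket top TOPVIEW [[82.0, 217.0], [81.0, 205.0], [-99.0, 218.0], [-100.0, 206.0]]
bracket top SCENE [[-66.0, 212.0], [-64.0, 221.0], [128.0, 223.0], [131.0, 231.0]]
black lever top/z.165,.145 [[-5.0, 203.0], [-8.0, 170.0], [61.0, 176.0], [60.0, 164.0]]
scene lever [[-1.0, 181.0], [56.0, 176.0], [22.0, 204.0], [84.0, 167.0]]
rod tip top [[[-56.0, 127.0]], [[-60.0, 131.0]], [[-63.0, 135.0]]]
rod tip scene [[[-68.0, 126.0]], [[-54.0, 132.0]], [[-40.0, 138.0]]]
hood front top edge TOP [[86.0, -4.0], [-87.0, -5.0]]
hood front top edge SCENE [[-85.0, -2.0], [87.0, -3.0]]
striker [[64.0, 24.0], [61.0, -4.0]] [[55.0, 26.0], [57.0, 1.0]]
blank scene [[0.4149, 0.3093, 0.026], [0.4119, 0.3285, 0.026], [0.517, 0.3347, 0.026], [0.5201, 0.3148, 0.026]]
```

```bash
echo
```

```text
(no output)
```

View pics/grip.png

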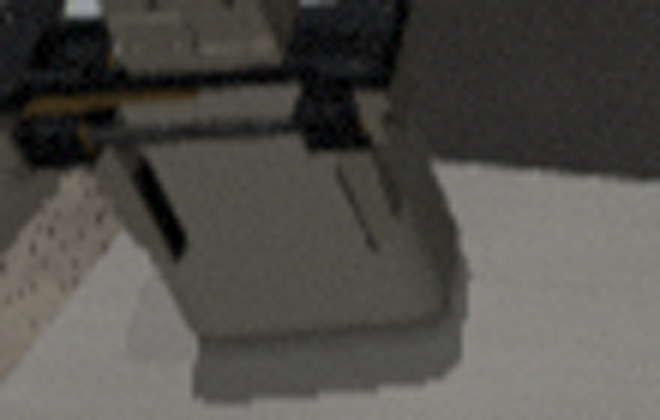

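Emit:
apply_moves([
  {"linear": [30, 35, 20], "turn": [0, 0, -0.4], "grip": 1},
  {"linear": [60, 70, 45], "turn": [0, 0, -0.8], "grip": 1},
  {"linear": [95, 105, 70], "turn": [0, 0, -1.2], "grip": 1},
  {"linear": [130, 140, 95], "turn": [0, 0, -1.6], "grip": 1},
  {"linear": [160, 175, 118], "turn": [0, 0, -1.95], "grip": 1},
  {"linear": [195, 210, 118], "turn": [0, 0, -1.95], "grip": 1},
  {"linear": [230, 245, 118], "turn": [0, 0, -1.95], "grip": 1},
  {"linear": [265, 280, 118], "turn": [0, 0, -1.95], "grip": 1},
  {"linear": [300, 315, 118], "turn": [0, 0, -1.95], "grip": 1},
  {"linear": [335, 350, 118], "turn": [0, 0, -1.95], "grip": 1},
])

```text
time: 1.15
tool_pos: [0.4635, -0.1634, 0.32]
tool_rot: [3.142, -0.0, -1.514]
contact_force: [1.5, -1.8, 0.1]
opening: 0.0918
```

Emit:
apply_moves([
  {"linear": [30, 35, 0], "grip": 1},
  {"linear": [60, 70, 0], "grip": 1},
  {"linear": [90, 105, 0], "grip": 1},
  {"linear": [90, 127, 0], "grip": 1},
  {"linear": [90, 127, 0], "grip": 1},
])

```text
schema error: expected keys grip, linear, turn
```

Run:
```python
from cell import *
import cv2,numpy as np
o=observe();im=read_camera("wrist");cv2.imwrite("pics/w1.png",im[:,:,::-1]);np.savez("w1.npz",p=o['tool_pos'],r=o['tool_rot']);print(o['time'],o['tool_pos'],o['tool_rot'],o['qpos'])
cv2.imwrite("pics/w1b.png",cv2.resize(im[:,:,::-1],None,fx=1.55,fy=1.55,interpolation=cv2.INTER_CUBIC))
```

```text
1.15 [ 0.46348112 -0.16340614  0.32004227] [ 3.14159104e+00 -2.78039948e-04 -1.51419635e+00] [-4.94881816e-01  2.12880145e-01  1.37994457e+00 -2.37722059e-04
  1.54862363e+00  1.01931979e+00]
```

View pics/w1b.png

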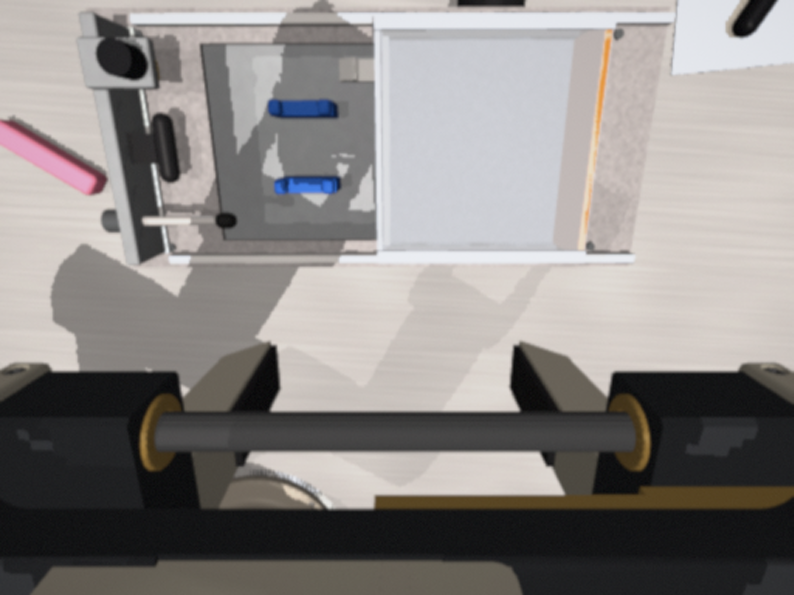

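The wrist view shows the box clearly: saddles at 1.55× (303,108) and (308,186), the stop T-bar at (165,147), the rod tip at (228,220), the hood's front edge at x≈378.

```bash
cat >> h.py <<'E'
from scipy.spatial.transform import Rotation as Ro
Wc=camera_params("wrist")
def wray(uv,pos,rot):
    K=Wc['camera_matrix'];H=Wc['hand_eye'];R=Ro.from_euler('xyz',rot).as_matrix()
    d=np.array([(uv[0]-K[0,2])/K[0,0],-(uv[1]-K[1,2])/K[1,1],-1.])
    return R@H[:3,3]+pos, R@(H[:3,:3]@d)
def wback(uv,pos,rot,z):
    o,d=wray(uv,pos,rot);return o+d*(z-o[2])/d[2]
def ray(n,uv):
    a=back(n,uv,0.)[0];b=back(n,uv,.3)[0];return a,b-a
def tri(rs):
    A=np.zeros((3,3));b=np.zeros(3)
    for o,d in rs:
        d=d/np.linalg.norm(d);M=np.eye(3)-np.outer(d,d);A+=M;b+=M@o
    x=np.linalg.solve(A,b)
    return x,[np.linalg.norm(np.cross(x-o,d/np.linalg.norm(d))) for o,d in rs]
def tobox(x,p):
    c,s=np.cos(p[2]),np.sin(p[2]);d=x[:2]-p[:2];return np.array([c*d[0]+s*d[1],-s*d[0]+c*d[1],x[2]])
E
python3 - <<'E'
from h import *
p=np.load('box.npy');w=np.load('w1.npz')
T=lambda x:up(x,3.4,(282,105)); S=lambda x:up(x,3.6,(25,140)); Wp=lambda x:up(x,1.55,(0,0))
def t(name,wx,tx=None,sx=None):
    r=[wray(Wp(wx),w['p'],w['r'])]
    if tx: r.append(ray("top",T(tx)))
    if sx: r.append(ray("scene",S(sx)))
    x,e=tri(r);print(name,(tobox(x,p)*1000).round(1),(np.array(e)*1000).round(1))
t("Tbar",(165,147),(143,220)); t("knob",(122,60),(136,120),(602,235)); t("rodtip",(228,220),(213,300),(573,128))
t("striker",(350,69),(348,121),(382,258)); t("bracket corner",(80,12),(75,88)); 
for q,z in [((303,103),.062),((308,180),.062),((378,140),.145),((607,30),.145),((585,245),.145),((165,260),.095),((630,258),.095),((135,18),.095),((670,15),.095),((203,44),.085),((222,240),.085)]:
    print(q,(tobox(wback(Wp(q),w['p'],w['r'],z),p)*1000).round(1))
for z in(.1,.12,.14,.16): print("T inner edge",z,(tobox(wback(Wp((180,148)),w['p'],w['r'],z),p)*1000).round(1))
E
```

```text
Tbar [  1.5 173.  116.7] [1.4 1.4]
knob [ 59.2 176.6 157.3] [2.7 0.4 3. ]
rodtip [-58.6 130.3 112.8] [0.4 0.7 0.4]
striker [ 61.2  19.8 108.2] [1.4 1.4 0.7]
bracket corner [ 94.4 211.5 133.9] [2. 2.]
(303, 103) [41.  67.4 62. ]
(308, 180) [-28.  67.  62.]
(378, 140) [  7.6  -4.1 145. ]
(607, 30) [  81.7 -168.5  145. ]
(585, 245) [ -74.4 -172.9  145. ]
(165, 260) [-99.1 200.5  95. ]
(630, 258) [ -97.8 -238.7   95. ]
(135, 18) [102.  192.6  95. ]
(670, 15) [ 103.3 -238.8   95. ]
(203, 44) [ 85.1 144.1  85. ]
(222, 240) [-82.  148.2  85. ]
T inner edge 0.1 [  1.9 168.9 100. ]
T inner edge 0.12 [  2.  159.7 120. ]
T inner edge 0.14 [  2.  150.5 140. ]
T inner edge 0.16 [  2.1 141.3 160. ]
```

Emit:
apply_moves([
  {"linear": [35, 25, 0], "turn": [0, 0, 0], "grip": 0},
  {"linear": [71, 50, 0], "turn": [0, 0, 0], "grip": 0},
  {"linear": [71, 50, 0], "turn": [0, 0, 0], "grip": 0},
  {"linear": [71, 50, 0], "turn": [0, 0, 0], "grip": 0},
  {"linear": [71, 50, 0], "turn": [0, 0, 0], "grip": 0},
], grip_force=30)

```text
time: 1.7
tool_pos: [0.5328, -0.1157, 0.3199]
tool_rot: [3.141, -0.0, -1.515]
contact_force: [-1.6, -0.1, -0.1]
opening: 0.0565
```

Run:
```python
from cell import *
import cv2,numpy as np
o=observe();im=read_camera("wrist");cv2.imwrite("pics/w2.png",im[:,:,::-1]);np.savez("w2.npz",p=o['tool_pos'],r=o['tool_rot']);print(o['time'],o['tool_pos'],o['tool_rot'],o['qvel'].max())
cv2.imwrite("pics/w2b.png",cv2.resize(im[:,:,::-1],None,fx=1.55,fy=1.55,interpolation=cv2.INTER_CUBIC))
```

```text
1.7 [ 0.53282073 -0.1156821   0.31989432] [ 3.14083741e+00 -1.55045215e-04 -1.51469057e+00] 0.0013678048870077546
```

View pics/w2b.png

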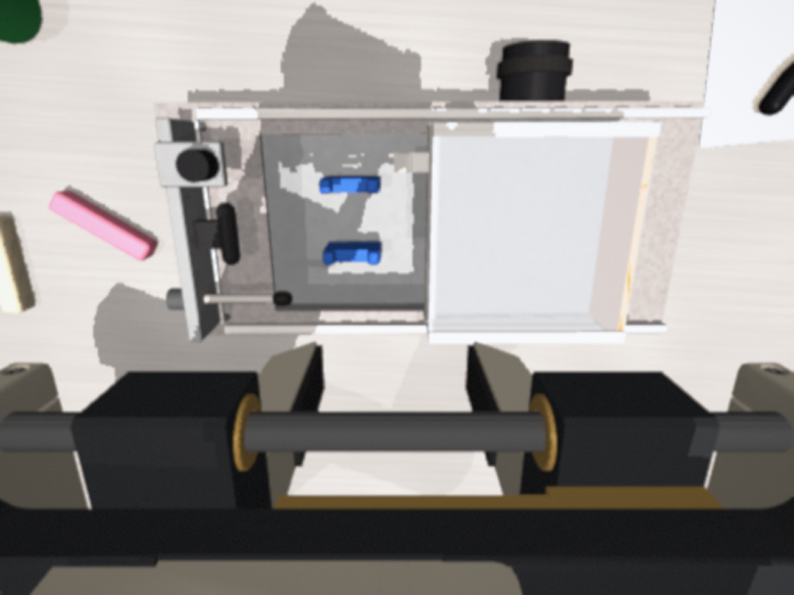

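```bash
cat > fit2.py <<'E'
from h import *
from scipy.optimize import least_squares
w=np.load('w2.npz');Wp=lambda x:up(x,1.55,(0,0))
K=Wc['camera_matrix'];H=Wc['hand_eye'];R=Ro.from_euler('xyz',w['r']).as_matrix()
M=np.eye(4);M[:3,:3]=R;M[:3,3]=w['p'];C=np.linalg.inv(M@H)
def wproj(x):
    c=C[:3,:3]@np.array(x)+C[:3,3];return np.array([K[0,0]*c[0]/-c[2]+K[0,2],-K[1,1]*c[1]/-c[2]+K[1,2]])
src=open('fit.py').read().split("f=least")[0];exec(src)
wpts=[((349,180),(.036,.075,.062)),((352,246),(-.036,.075,.062)),((263,135),(.084,.15,.085)),((274,308),(-.084,.15,.085)),
((155,105),(.11,.24,.085))]
wr=[([(200,112),(703,111)],.1),([(225,329),(663,327)],-.1)]
def rw(p):
    r=[]
    for uv,q in wpts: r+=list(wproj(w_(p,q))-Wp(uv))
    for uv,x in wr:
        a,b=wproj(w_(p,(x,-.2,.095))),wproj(w_(p,(x,.2,.095)));d=(b-a)/np.linalg.norm(b-a)
        r+=list((Wp(uv)-a)@np.array([-d[1],d[0]]))
    return np.array(r)
w_=globals()['w']
E
sed -i 's/^w=np.load/wz=np.load/; s/w\[.r.\]/wz["r"]/; s/w\[.p.\]/wz["p"]/' fit2.py
cat >> fit2.py <<'E'
for nm,fn in(("wrist",rw),("fixed",res),("all",lambda p:np.r_[res(p)*1,rw(p)])):
    f=least_squares(fn,[.54,-.14,.05],loss='soft_l1');p=f.x
    print(nm,p.round(4),w_(p,(0,.075,.05)).round(4),fn(p).round(1))
np.save('box.npy',p)
def wb(q,z): return (tobox(wback(Wp(q),wz['p'],wz['r'],z),p)*1000).round(1)
print("hood front",wb((430,230),.145),"plate",wb((655,130),.145),wb((625,330),.145),"T inner",wb((237,235),.117),"T",wb((228,205),.117),wb((230,262),.117))
E
python3 fit2.py
```

```text
wrist [ 0.5466 -0.1466  0.0588] [ 0.5422 -0.0718  0.05  ] [ 0.4  3.3  0.   7.3 -1.4 -1.8  1.8  1.  -0.3 -2.6  0.2 -0.3 -0.4  0.2]
fixed [ 0.5433 -0.1424  0.058 ] [ 0.539  -0.0675  0.05  ] [ 0.2 -0.7  0.2 -0.3  0.1 -0.   0.4  0.   0.  -0.4 -0.7  0.  -0.6 -0.8
  1.7  1.4  0.4  1.2  0.8  0. ]
all [ 0.5453 -0.1456  0.06  ] [ 0.5408 -0.0707  0.05  ] [ 1.4 -1.5  1.5 -1.1 -1.3  0.4 -1.   0.4 -0.5 -1.1 -1.6 -0.6 -1.3 -1.8
  1.   0.9 -0.   0.4  0.1 -0.5 -0.3  4.2 -0.6  8.1 -2.2 -0.7  1.2  1.9
 -1.  -1.4  1.4  0.5  0.5  0.8]
hood front [  8.3   1.5 145. ] plate [  84.  -167.6  145. ] [ -80.3 -170.2  145. ] T inner [ -0.6 168.8 117. ] T [ 25.6 173.6 117. ] [-25.  177.8 117. ]
```

```bash
sed -i 's/(349,180)/(349,187)/; s/(352,246)/(352,257)/' fit2.py; python3 fit2.py
python3 - <<'E'
import cv2
i=cv2.imread('pics/w2.png')[70:225,95:290]
cv2.imwrite('pics/w2z.png',cv2.resize(i,None,fx=3.8,fy=3.8,interpolation=cv2.INTER_CUBIC))
E
```

```text
wrist [ 0.546  -0.1466  0.0601] [ 0.5415 -0.0718  0.05  ] [ 0.3 -0.7  0.   0.7 -1.5 -1.1  1.8  1.6 -0.3 -1.8  0.9 -0.   0.2  0.4]
fixed [ 0.5433 -0.1424  0.058 ] [ 0.539  -0.0675  0.05  ] [ 0.2 -0.7  0.2 -0.3  0.1 -0.   0.4  0.   0.  -0.4 -0.7  0.  -0.6 -0.8
  1.7  1.4  0.4  1.2  0.8  0. ]
all [ 0.545  -0.1456  0.0603] [ 0.5405 -0.0707  0.05  ] [ 1.4 -1.3  1.6 -0.9 -1.2  0.3 -0.9  0.3 -0.4 -1.  -1.5 -0.4 -1.2 -1.7
  1.1  1.   0.1  0.5  0.2 -0.3 -0.4 -0.1 -0.6  1.3 -2.2 -0.4  1.2  2.1
 -1.  -1.1  1.7  0.7  0.7  0.9]
hood front [  8.6   1.5 145. ] plate [  84.3 -167.7  145. ] [ -80.1 -170.2  145. ] T inner [ -0.2 168.8 117. ] T [ 25.9 173.6 117. ] [-24.6 177.8 117. ]
```

View pics/w2z.png

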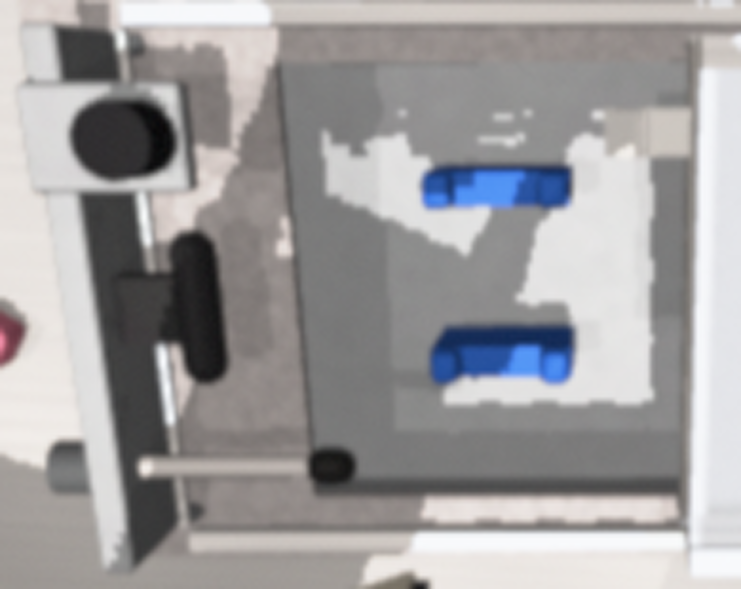

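Emit:
apply_moves([
  {"linear": [10, 5, -40], "turn": [0, 0, 0], "grip": 0},
  {"linear": [10, 5, -80], "turn": [0, 0, 0], "grip": 0},
  {"linear": [10, 5, -120], "turn": [0, 0, 0], "grip": 0},
  {"linear": [10, 5, -160], "turn": [0, 0, 0], "grip": 0},
  {"linear": [10, 5, -195], "turn": [0, 0, 0], "grip": 0},
  {"linear": [10, 5, -195], "turn": [0, 0, 0], "grip": 0},
  {"linear": [10, 1, -195], "turn": [0, 0, 0], "grip": 0},
  {"linear": [10, -3, -195], "turn": [0, 0, 0], "grip": 0},
  {"linear": [10, -7, -195], "turn": [0, 0, 0], "grip": 0},
  {"linear": [10, -10, -195], "turn": [0, 0, 0], "grip": 0},
])

```text
time: 2.75
tool_pos: [0.5442, -0.1261, 0.1266]
tool_rot: [-3.139, -0.001, -1.515]
contact_force: [-0.6, -0.5, 0.0]
opening: 0.0005
```

Run:
```python
from cell import *
import cv2
o=observe();print(o['contact_force'],o['tool_pos'],o['opening'])
im=read_camera("scene")[:,:,::-1];cv2.imwrite("pics/s3.png",cv2.resize(im[100:280,0:260],None,fx=3,fy=3,interpolation=cv2.INTER_CUBIC))
```

```text
[-0.55904031 -0.49058993  0.01029227] [ 0.54417497 -0.12608581  0.12659937] 0.0005079825059094564
```

View pics/s3.png

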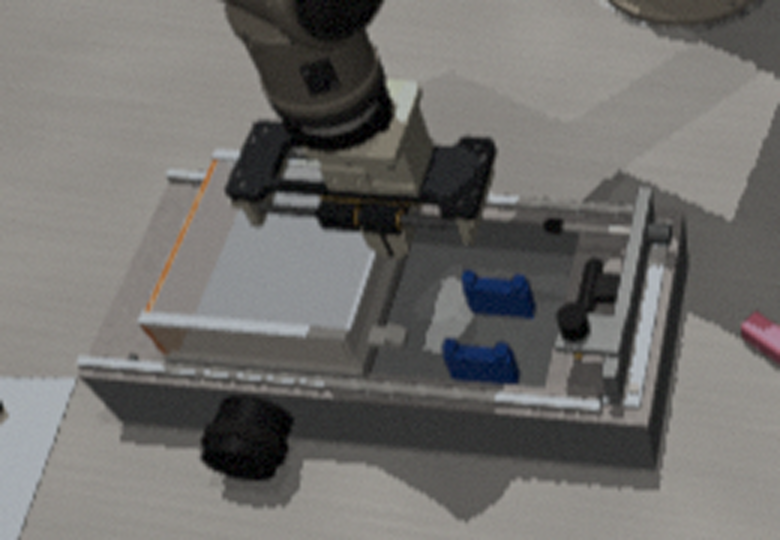

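Emit:
apply_moves([
  {"linear": [0, -3, 0], "turn": [0, 0, 0], "grip": 0},
  {"linear": [0, -6, 0], "turn": [0, 0, 0], "grip": 0},
  {"linear": [0, -9, 0], "turn": [0, 0, 0], "grip": 0},
  {"linear": [0, -12, 0], "turn": [0, 0, 0], "grip": 0},
  {"linear": [0, -15, 0], "turn": [0, 0, 0], "grip": 0},
])

```text
time: 3.3
tool_pos: [0.5434, -0.1404, 0.125]
tool_rot: [3.141, -0.0, -1.514]
contact_force: [0.5, -0.3, 0.4]
opening: 0.0003
```

Emit:
apply_moves([
  {"linear": [0, -3, 0], "turn": [0, 0, 0], "grip": 0},
  {"linear": [0, -6, 0], "turn": [0, 0, 0], "grip": 0},
  {"linear": [0, -9, 0], "turn": [0, 0, 0], "grip": 0},
  {"linear": [0, -12, 0], "turn": [0, 0, 0], "grip": 0},
])

```text
time: 3.7
tool_pos: [0.5434, -0.1525, 0.125]
tool_rot: [3.142, -0.0, -1.514]
contact_force: [-0.4, 1.4, -0.3]
opening: 0.0002
```

Run:
```python
from cell import *
import cv2
o=observe();print(o['contact_force'],o['tool_pos'],o['opening'])
im=read_camera("scene")[:,:,::-1];cv2.imwrite("pics/s4.png",cv2.resize(im[100:280,0:260],None,fx=3,fy=3,interpolation=cv2.INTER_CUBIC))
```

```text
[-0.42471613  1.37252171 -0.25979639] [ 0.54344859 -0.15248271  0.12502766] 0.0001714283963745186
```

View pics/s4.png

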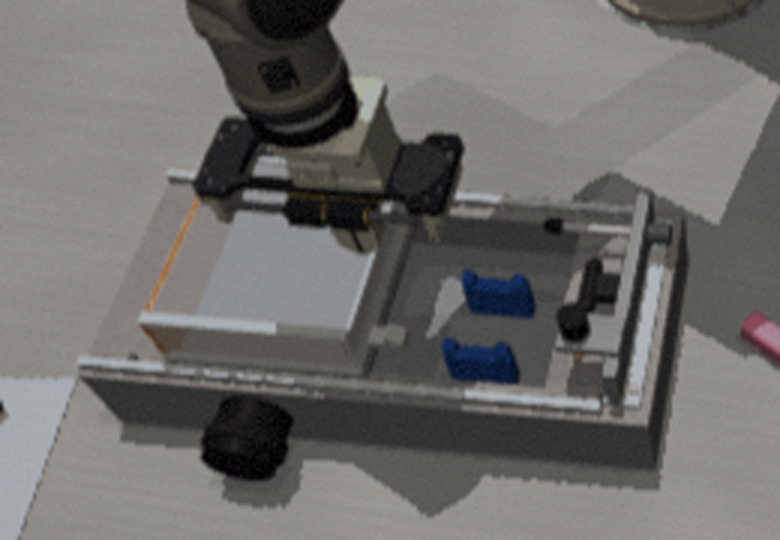

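Emit:
apply_moves([
  {"linear": [0, -2, 0], "turn": [0, 0, 0], "grip": 0},
  {"linear": [0, -4, 0], "turn": [0, 0, 0], "grip": 0},
  {"linear": [0, -6, 0], "turn": [0, 0, 0], "grip": 0},
])

```text
time: 4.05
tool_pos: [0.5435, -0.1583, 0.1251]
tool_rot: [-3.142, -0.0, -1.514]
contact_force: [0.0, -0.3, 0.2]
opening: 0.0004
```

Run:
```python
from cell import *
import cv2
o=observe();print(o['contact_force'],o['tool_pos'],o['opening'])
im=read_camera("scene")[:,:,::-1];cv2.imwrite("pics/s5.png",cv2.resize(im[140:240,20:160],None,fx=5,fy=5,interpolation=cv2.INTER_CUBIC))
```

```text
[ 0.00633938 -0.25787427  0.21633759] [ 0.54345878 -0.15832845  0.12506026] 0.0003576114687148267
```

View pics/s5.png

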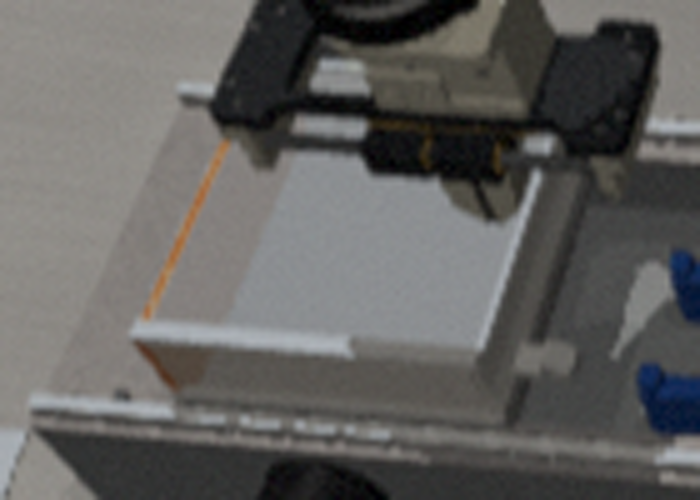

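Run:
```python
from h import *
p=np.load('box.npy')
o=observe();x=o['tool_pos'];print(tobox(x,p))
print(((proj("scene",x)[0]-[20,140]+.5)*5))
for q in((0,-.003,.145),(.09,-.003,.145),(-.09,-.003,.145),(.09,-.003,.085)):
    c,s=np.cos(p[2]),np.sin(p[2]);W=[p[0]+c*q[0]-s*q[1],p[1]+s*q[0]+c*q[1],q[2]];print(q,((proj("scene",W)[0]-[20,140]+.5)*5))
im=read_camera("wrist")[:,:,::-1];cv2.imwrite("pics/w5.png",cv2.resize(im,None,fx=1.5,fy=1.5))
im=read_camera("top")[:,:,::-1];cv2.imwrite("pics/t5.png",cv2.resize(im[90:240,280:512],None,fx=3.4,fy=3.4,interpolation=cv2.INTER_CUBIC))
```

```text
[-0.00232261 -0.01294483  0.12503741]
[511.62363837 233.21861839]
(0, -0.003, 0.145) [519.10263248 215.69173104]
(0.09, -0.003, 0.145) [466.82870509 369.85824479]
(-0.09, -0.003, 0.145) [566.4555124   76.03839376]
(0.09, -0.003, 0.085) [501.30776228 432.08233792]
```

View pics/w5.png

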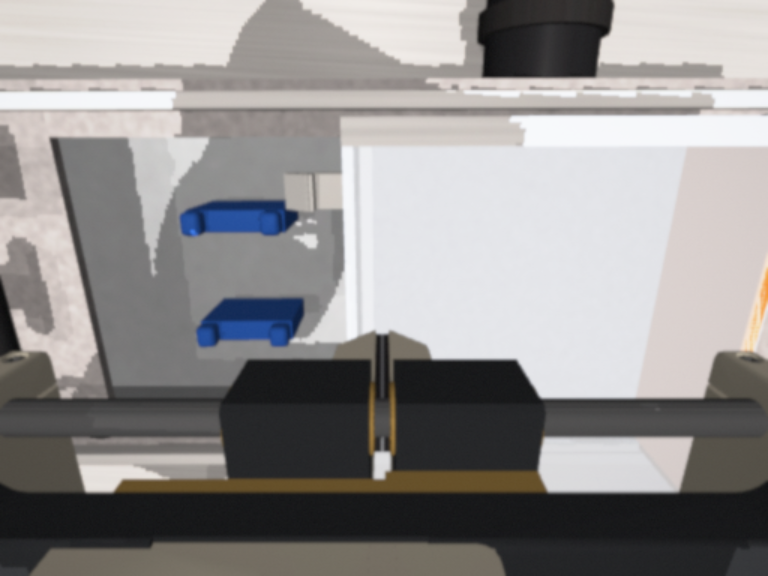

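View pics/t5.png

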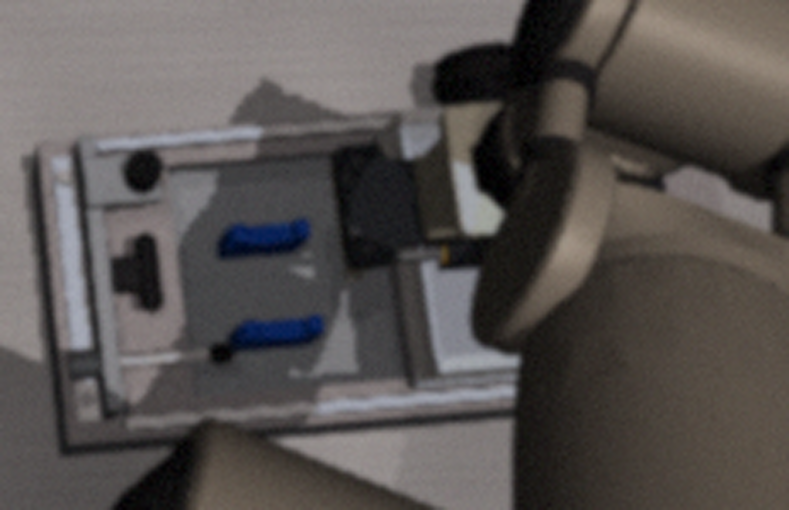

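The finger passed the hood's front edge at z 125–145 without contact, so the clear hood doesn't block there, and I'll leave it as it is. Next is the blank.

Emit:
apply_moves([
  {"linear": [0, 0, 40], "turn": [0, 0, 0], "grip": 0},
  {"linear": [0, 0, 80], "turn": [0, 0, 0], "grip": 0},
  {"linear": [0, 20, 115], "turn": [0, 0, 0], "grip": 1},
  {"linear": [-10, 65, 120], "turn": [0, 0, 0], "grip": 1},
  {"linear": [-20, 110, 120], "turn": [0, 0, 0], "grip": 1},
  {"linear": [-30, 158, 120], "turn": [0, 0, 0], "grip": 1},
  {"linear": [-38, 205, 120], "turn": [0, 0, 0], "grip": 1},
  {"linear": [-46, 252, 120], "turn": [0, 0, 0], "grip": 1},
  {"linear": [-54, 300, 110], "turn": [0, 0, 0], "grip": 1},
  {"linear": [-62, 347, 100], "turn": [0, 0, 0], "grip": 1},
])

```text
time: 5.2
tool_pos: [0.4809, 0.1908, 0.2253]
tool_rot: [-3.14, 0.0, -1.514]
contact_force: [1.1, 0.4, -0.4]
opening: 0.0598
```

Emit:
apply_moves([
  {"linear": [-8, 45, -10], "turn": [0, 0, 0], "grip": 1},
  {"linear": [-16, 90, -30], "turn": [0, 0, 0], "grip": 1},
  {"linear": [-20, 130, -60], "turn": [0, 0, 0], "grip": 1},
  {"linear": [-20, 130, -75], "turn": [0, 0, 0], "grip": 1},
  {"linear": [-20, 130, -75], "turn": [0, 0, 0], "grip": 1},
  {"linear": [-20, 130, -75], "turn": [0, 0, 0], "grip": 1},
])

```text
time: 5.8
tool_pos: [0.4616, 0.3186, 0.1504]
tool_rot: [-3.142, -0.0, -1.514]
contact_force: [0.1, -0.4, 0.6]
opening: 0.0916
```

```bash
cat > ws.py <<'E'
import sys
from h import *
o=observe();im=read_camera("wrist")[:,:,::-1];n=sys.argv[1]
cv2.imwrite(f"pics/{n}.png",cv2.resize(im,None,fx=1.55,fy=1.55,interpolation=cv2.INTER_CUBIC));np.savez(n+".npz",p=o['tool_pos'],r=o['tool_rot']);print(o['time'],o['tool_pos'],o['tool_rot'],o['contact_force'],o['opening'])
E
python3 ws.py w6
```

```text
5.8 [0.46160679 0.31861376 0.15044021] [-3.14153534e+00 -2.35027358e-04 -1.51428181e+00] [ 0.09596986 -0.39839772  0.58920842] 0.09156653562371268
```

View pics/w6.png

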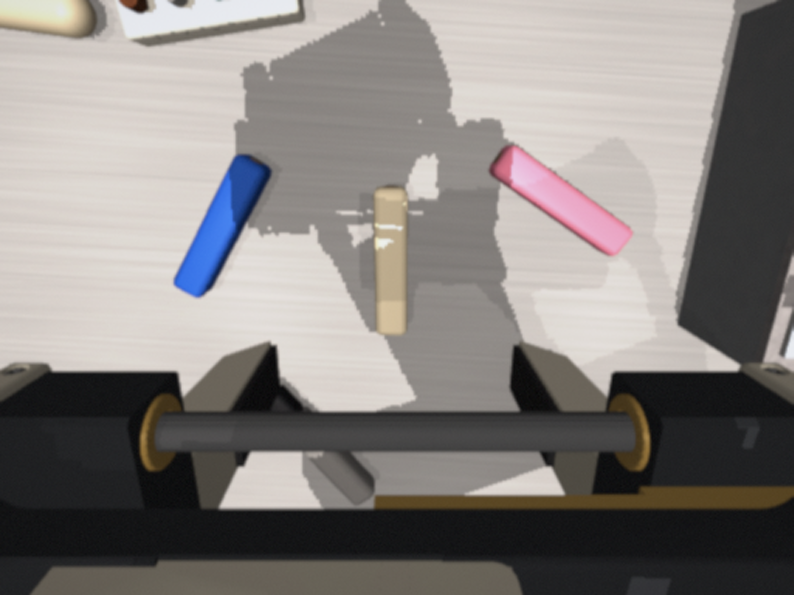

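Run:
```python
from h import *
w=np.load('w6.npz');Wp=lambda x:up(x,1.55,(0,0))
for q,z in[((377,333),.026),((405,333),.026),((375,196),.026),((406,196),.026),((392,187),.0)]:
    print(q,wback(Wp(q),w['p'],w['r'],z).round(4))
```

```text
(377, 333) [0.4114 0.3287 0.026 ]
(405, 333) [0.4126 0.3077 0.026 ]
(375, 196) [0.5125 0.3345 0.026 ]
(406, 196) [0.5137 0.3134 0.026 ]
(392, 187) [0.5169 0.3233 0.    ]
```

Emit:
apply_moves([
  {"linear": [2, 2, -40], "turn": [0, 0, 0], "grip": 1},
  {"linear": [2, 2, -80], "turn": [0, 0, 0], "grip": 1},
  {"linear": [2, 2, -115], "turn": [0, 0, 0], "grip": 1},
  {"linear": [2, 2, -132], "turn": [0, 0, 0], "grip": 1},
  {"linear": [2, 2, -140], "turn": [0, 0, 0], "grip": 1},
  {"linear": [2, 2, -140], "turn": [0, 0, 0], "grip": 0.3},
  {"linear": [2, 2, -140], "turn": [0, 0, 0], "grip": 0.1},
  {"linear": [2, 2, -140], "turn": [0, 0, 0], "grip": 0.1},
  {"linear": [2, 2, -140], "turn": [0, 0, 0], "grip": 0.1},
  {"linear": [2, 2, -140], "turn": [0, 0, 0], "grip": 0.1},
], grip_force=20)

```text
time: 6.85
tool_pos: [0.4638, 0.321, 0.0108]
tool_rot: [-3.14, 0.0, -1.514]
contact_force: [-0.5, -0.7, 0.1]
opening: 0.0561
```

Emit:
apply_moves([
  {"linear": [0, 0, 0], "turn": [0, 0, 0], "grip": 0.1},
  {"linear": [0, 0, 0], "turn": [0, 0, 0], "grip": 0.1},
  {"linear": [0, 0, 5], "turn": [0, 0, 0], "grip": 0.1},
  {"linear": [0, 0, 20], "turn": [0, 0, 0], "grip": 0.1},
  {"linear": [0, 0, 45], "turn": [0, 0, 0], "grip": 0.1},
  {"linear": [0, 0, 80], "turn": [0, 0, 0], "grip": 0.1},
])

```text
time: 7.45
tool_pos: [0.4624, 0.3202, 0.0898]
tool_rot: [3.138, -0.002, -1.514]
contact_force: [0.2, 0.1, -0.5]
opening: 0.011
```

```bash
python3 ws.py w7
```

```text
7.45 [0.46236656 0.32022747 0.08978687] [ 3.13834543e+00 -1.54483034e-03 -1.51414122e+00] [ 0.23423939  0.13911296 -0.54288611] 0.011019055095579117
```

View pics/w7.png

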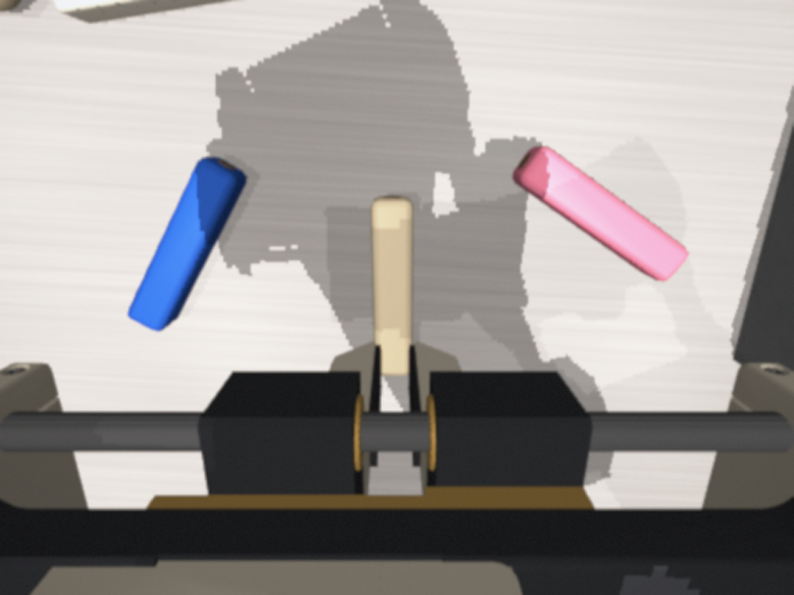

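Lifted before the fingers had closed, so the blank stayed on the table. I'll re-measure it.

Run:
```python
from h import *
w=np.load('w7.npz');Wp=lambda x:up(x,1.55,(0,0))
for q,z in[((382,373),.026),((408,373),.026),((373,212),.026),((412,212),.026),((392,198),.0)]:
    print(q,wback(Wp(q),w['p'],w['r'],z).round(4))
```

```text
(382, 373) [0.4116 0.3248 0.026 ]
(408, 373) [0.4125 0.3086 0.026 ]
(373, 212) [0.5109 0.3345 0.026 ]
(412, 212) [0.5121 0.3129 0.026 ]
(392, 198) [0.5161 0.3244 0.    ]
```

Emit:
apply_moves([
  {"linear": [0, 0, 0], "turn": [0, 0, 0], "grip": 0.7},
  {"linear": [0, 0, 0], "turn": [0, 0, 0], "grip": 0.7},
  {"linear": [0, 0, 0], "turn": [0, 0, 0], "grip": 0.7},
  {"linear": [0, 0, 0], "turn": [0, 0, 0], "grip": 0.7},
  {"linear": [0, 0, 0], "turn": [0, 0, 0], "grip": 0.7},
])

```text
time: 8.0
tool_pos: [0.463, 0.3206, 0.0892]
tool_rot: [3.14, -0.001, -1.514]
contact_force: [0.1, -0.3, 0.2]
opening: 0.045
```

```bash
python3 ws.py w8
```

```text
8.0 [0.46304989 0.32058853 0.08923419] [ 3.14013154e+00 -7.04927073e-04 -1.51421718e+00] [ 0.09181683 -0.32684861  0.22295843] 0.0450407502708648
```

View pics/w8.png

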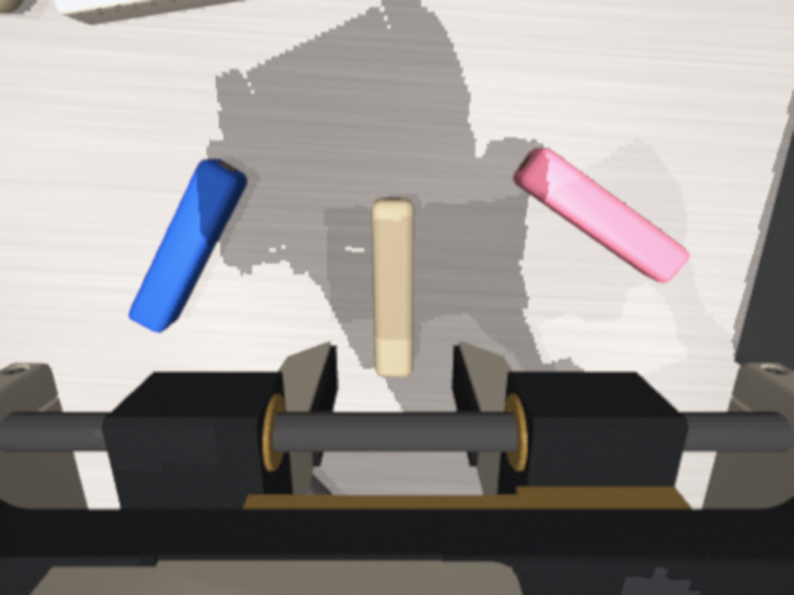

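Emit:
apply_moves([
  {"linear": [0, 0, -40], "turn": [0, 0, 0], "grip": 0.7},
  {"linear": [0, 0, -68], "turn": [0, 0, 0], "grip": 0.7},
  {"linear": [0, 0, -79], "turn": [0, 0, 0], "grip": 0.7},
  {"linear": [0, 0, -79], "turn": [0, 0, 0], "grip": 0.1},
  {"linear": [0, 0, -79], "turn": [0, 0, 0], "grip": 0.1},
  {"linear": [0, 0, -79], "turn": [0, 0, 0], "grip": 0.1},
  {"linear": [0, 0, -79], "turn": [0, 0, 0], "grip": 0.1},
  {"linear": [0, 0, -79], "turn": [0, 0, 0], "grip": 0.1},
  {"linear": [0, 0, -79], "turn": [0, 0, 0], "grip": 0.1},
  {"linear": [0, 0, -79], "turn": [0, 0, 0], "grip": 0.1},
], grip_force=25)

```text
time: 9.05
tool_pos: [0.4635, 0.3208, 0.0113]
tool_rot: [-3.141, 0.0, -1.514]
contact_force: [0.2, 0.6, 0.5]
opening: 0.0129
```

Emit:
apply_moves([
  {"linear": [0, 0, 0], "turn": [0, 0, 0], "grip": 0.1},
  {"linear": [0, 0, 0], "turn": [0, 0, 0], "grip": 0.1},
  {"linear": [0, 0, 0], "turn": [0, 0, 0], "grip": 0.1},
])

```text
time: 9.35
tool_pos: [0.4634, 0.3208, 0.011]
tool_rot: [3.142, -0.0, -1.514]
contact_force: [-0.2, -0.0, -0.1]
opening: 0.009
```

```bash
python3 ws.py w9
python3 - <<'E'
from cell import *
import cv2
im=read_camera("scene")[:,:,::-1];cv2.imwrite("pics/s9.png",cv2.resize(im[100:300,200:420],None,fx=3,fy=3,interpolation=cv2.INTER_CUBIC))
E
```

```text
9.35 [0.46342776 0.320768   0.01100165] [ 3.14150241e+00 -1.06755382e-04 -1.51423549e+00] [-0.22853294 -0.00180274 -0.14511943] 0.009020817521582876
```

View pics/w9.png

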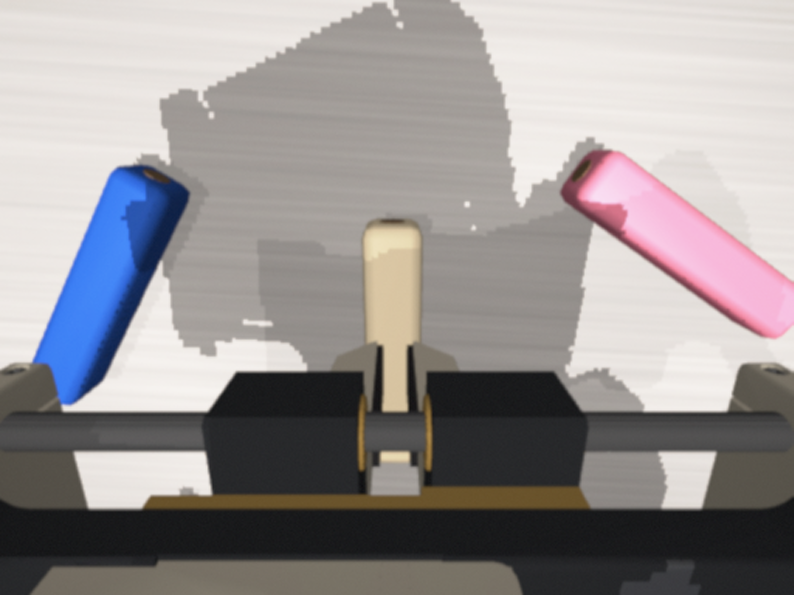

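View pics/s9.png

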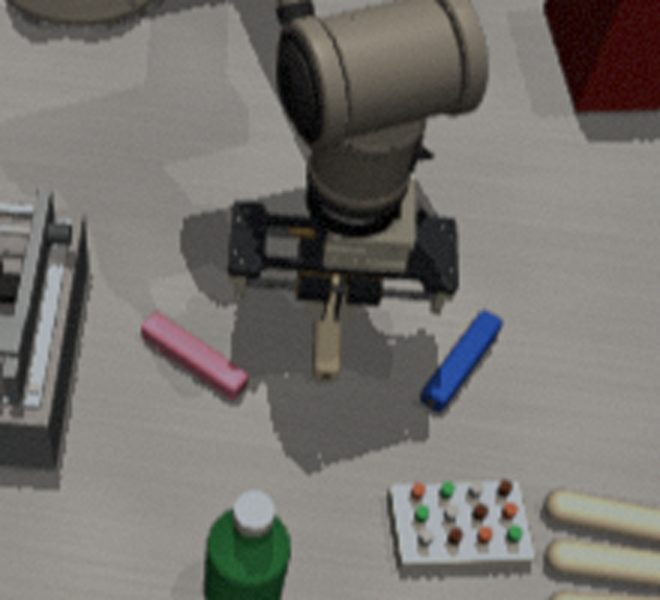

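Run:
```python
from h import *
K=Wc['camera_matrix'];H=np.linalg.inv(Wc['hand_eye'])
for gap,name in((.0045,'w9'),(.0458,'w6')):
  for sx in(-1,1):
    for y in(-.0095,.0095):
      for z in(0,-.01,-.019,-.03,-.038):
        c=H[:3,:3]@np.array([sx*gap,y,z])+H[:3,3]
        print(name,sx,y,z,((np.array([K[0,0]*c[0]/-c[2]+K[0,2],-K[1,1]*c[1]/-c[2]+K[1,2]])+.5)*1.55).round())
```

```text
w9 -1 -0.0095 0 [384. 323.]
w9 -1 -0.0095 -0.01 [383. 332.]
w9 -1 -0.0095 -0.019 [383. 341.]
w9 -1 -0.0095 -0.03 [382. 353.]
w9 -1 -0.0095 -0.038 [381. 363.]
w9 -1 0.0095 0 [384. 362.]
w9 -1 0.0095 -0.01 [384. 372.]
w9 -1 0.0095 -0.019 [383. 383.]
w9 -1 0.0095 -0.03 [383. 397.]
w9 -1 0.0095 -0.038 [382. 408.]
w9 1 -0.0095 0 [404. 323.]
w9 1 -0.0095 -0.01 [405. 332.]
w9 1 -0.0095 -0.019 [405. 341.]
w9 1 -0.0095 -0.03 [406. 353.]
w9 1 -0.0095 -0.038 [406. 363.]
w9 1 0.0095 0 [404. 362.]
w9 1 0.0095 -0.01 [404. 372.]
w9 1 0.0095 -0.019 [405. 383.]
w9 1 0.0095 -0.03 [405. 397.]
w9 1 0.0095 -0.038 [406. 408.]
w6 -1 -0.0095 0 [291. 323.]
w6 -1 -0.0095 -0.01 [286. 332.]
w6 -1 -0.0095 -0.019 [280. 341.]
w6 -1 -0.0095 -0.03 [273. 353.]
w6 -1 -0.0095 -0.038 [268. 363.]
w6 -1 0.0095 0 [294. 362.]
w6 -1 0.0095 -0.01 [289. 372.]
w6 -1 0.0095 -0.019 [284. 383.]
w6 -1 0.0095 -0.03 [277. 397.]
w6 -1 0.0095 -0.038 [272. 408.]
w6 1 -0.0095 0 [497. 323.]
w6 1 -0.0095 -0.01 [503. 332.]
w6 1 -0.0095 -0.019 [508. 341.]
w6 1 -0.0095 -0.03 [515. 353.]
w6 1 -0.0095 -0.038 [520. 363.]
w6 1 0.0095 0 [494. 362.]
w6 1 0.0095 -0.01 [499. 372.]
w6 1 0.0095 -0.019 [504. 383.]
w6 1 0.0095 -0.03 [511. 397.]
w6 1 0.0095 -0.038 [516. 408.]
```

Run:
```python
from h import *
p=np.load('box.npy');Wp=lambda x:up(x,1.55,(0,0))
w=np.load('w1.npz')
for q in((618,33),(590,246)):
  for z in(.085,.095): print(q,z,(tobox(wback(Wp(q),w['p'],w['r'],z),p)*1000).round(1))
a=cv2.imread('pics/w1.png')[0:190,330:440];cv2.imwrite('pics/pins.png',cv2.resize(a,None,fx=4,fy=3.1,interpolation=cv2.INTER_CUBIC))
a=cv2.imread('pics/w6.png');cv2.imwrite('pics/lug.png',cv2.resize(a[330:595,0:300],None,fx=2.6,fy=2.2,interpolation=cv2.INTER_CUBIC))
```

```text
(618, 33) 0.085 [  90.7 -200.2   85. ]
(618, 33) 0.095 [  88.5 -195.7   95. ]
(590, 246) 0.085 [ -90.4 -200.3   85. ]
(590, 246) 0.095 [ -88.2 -195.9   95. ]
```

View pics/pins.png

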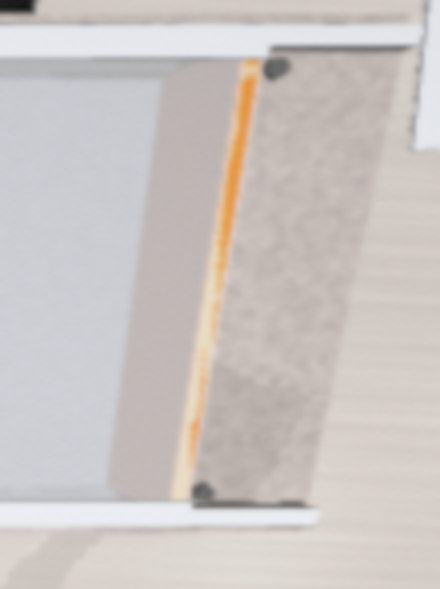

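View pics/lug.png

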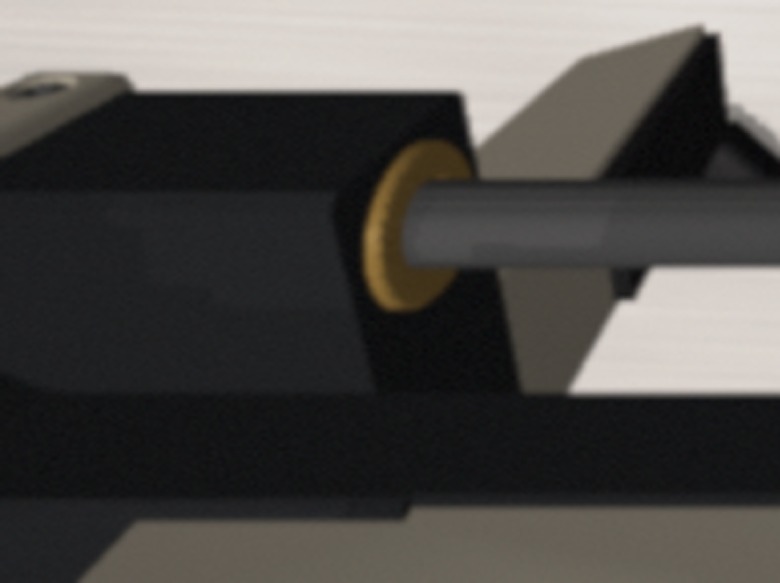

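Findings: the visible fingertips lie about 22 mm short of the reported TCP. Tip pixels in w6 put them at tool z≈−22 mm. That explains closing on air at z=0.011 and passing above the hood at z=0.125. The gripper body needs more room than the hood leaves, so I'll ease the hood fully open first, toward its pins at y=−200, then grasp lower.

Emit:
apply_moves([
  {"linear": [0, 0, 45], "turn": [0, 0, 0], "grip": 0},
  {"linear": [5, -15, 90], "turn": [0, 0, 0], "grip": 0},
  {"linear": [12, -50, 125], "turn": [0, 0, 0], "grip": 0},
  {"linear": [22, -90, 150], "turn": [0, 0, 0], "grip": 0},
  {"linear": [32, -135, 165], "turn": [0, 0, 0], "grip": 0},
  {"linear": [42, -180, 175], "turn": [0, 0, 0], "grip": 0},
  {"linear": [52, -228, 175], "turn": [0, 0, 0], "grip": 0},
  {"linear": [60, -276, 175], "turn": [0, 0, 0], "grip": 0},
  {"linear": [68, -324, 175], "turn": [0, 0, 0], "grip": 0},
  {"linear": [76, -372, 175], "turn": [0, 0, 0], "grip": 0},
])

```text
time: 10.45
tool_pos: [0.5394, -0.0532, 0.1862]
tool_rot: [-3.141, -0.0, -1.514]
contact_force: [0.4, -0.9, -0.3]
opening: 0.0005
```

Emit:
apply_moves([
  {"linear": [3, -40, -15], "turn": [0, 0, 0], "grip": 0},
  {"linear": [3, -63, -50], "turn": [0, 0, 0], "grip": 0},
  {"linear": [3, -63, -84], "turn": [0, 0, 0], "grip": 0},
  {"linear": [3, -63, -84], "turn": [0, 0, 0], "grip": 0},
  {"linear": [3, -67, -84], "turn": [0, 0, 0], "grip": 0},
  {"linear": [3, -71, -84], "turn": [0, 0, 0], "grip": 0},
  {"linear": [3, -74, -84], "turn": [0, 0, 0], "grip": 0},
])

```text
time: 11.15
tool_pos: [0.5437, -0.1255, 0.104]
tool_rot: [-3.138, -0.002, -1.513]
contact_force: [0.8, 0.1, 0.3]
opening: 0.0004
```

Emit:
apply_moves([
  {"linear": [0, -2, 0], "turn": [0, 0, 0], "grip": 0},
  {"linear": [0, -4, 0], "turn": [0, 0, 0], "grip": 0},
  {"linear": [0, -6, 0], "turn": [0, 0, 0], "grip": 0},
  {"linear": [0, -8, 0], "turn": [0, 0, 0], "grip": 0},
  {"linear": [0, -10, 0], "turn": [0, 0, 0], "grip": 0},
])

```text
time: 11.65
tool_pos: [0.5425, -0.1353, 0.1021]
tool_rot: [-3.142, -0.0, -1.514]
contact_force: [0.2, 0.9, -0.1]
opening: 0.0003
```

Emit:
apply_moves([
  {"linear": [0, -2, 0], "turn": [0, 0, 0], "grip": 0},
  {"linear": [0, -4, 0], "turn": [0, 0, 0], "grip": 0},
  {"linear": [0, -6, 0], "turn": [0, 0, 0], "grip": 0},
])

```text
time: 11.95
tool_pos: [0.5424, -0.1414, 0.1019]
tool_rot: [3.141, 0.0, -1.514]
contact_force: [1.0, 0.6, 0.5]
opening: 0.0006
```

Run:
```python
from cell import *
import cv2
o=observe();print(o['contact_force'],o['tool_pos'],o['opening'])
im=read_camera("scene")[:,:,::-1];cv2.imwrite("pics/s10.png",cv2.resize(im[140:240,20:160],None,fx=5,fy=5,interpolation=cv2.INTER_CUBIC))
```

```text
[1.02471807 0.59632251 0.5396787 ] [ 0.54242585 -0.14135748  0.10193782] 0.0005675491951020771
```

View pics/s10.png

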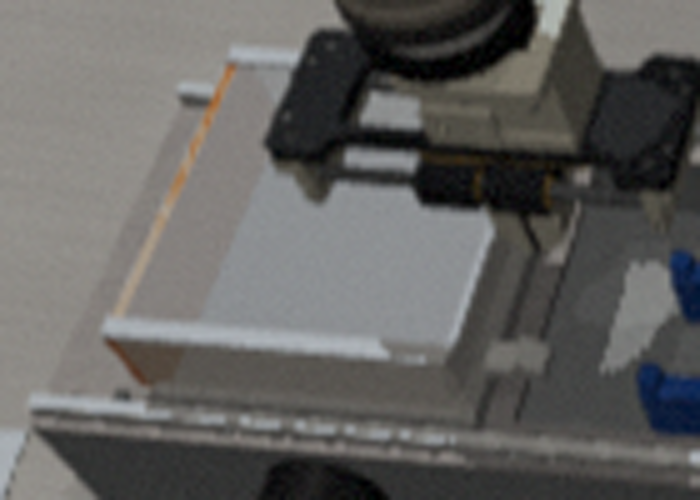

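Emit:
apply_moves([
  {"linear": [0, -2, 0], "turn": [0, 0, 0], "grip": 0},
  {"linear": [0, -4, 0], "turn": [0, 0, 0], "grip": 0},
  {"linear": [0, -5, 0], "turn": [0, 0, 0], "grip": 0},
])

```text
time: 12.3
tool_pos: [0.5424, -0.1464, 0.102]
tool_rot: [3.142, -0.0, -1.514]
contact_force: [0.6, 1.2, -0.4]
opening: 0.0005
```

Emit:
apply_moves([
  {"linear": [0, -1, 0], "turn": [0, 0, 0], "grip": 0},
  {"linear": [0, -2, 0], "turn": [0, 0, 0], "grip": 0},
  {"linear": [0, -3, 0], "turn": [0, 0, 0], "grip": 0},
])

```text
time: 12.6
tool_pos: [0.5424, -0.1492, 0.102]
tool_rot: [3.141, -0.0, -1.514]
contact_force: [0.3, 0.9, -0.1]
opening: 0.0004
```

Emit:
apply_moves([
  {"linear": [0, -1, 0], "turn": [0, 0, 0], "grip": 0},
  {"linear": [0, -2, 0], "turn": [0, 0, 0], "grip": 0},
])

```text
time: 12.8
tool_pos: [0.5425, -0.1513, 0.1021]
tool_rot: [-3.142, -0.0, -1.514]
contact_force: [0.5, 0.2, 0.1]
opening: 0.0005
```

Emit:
apply_moves([
  {"linear": [0, -1, 0], "turn": [0, 0, 0], "grip": 0},
  {"linear": [0, -2, 0], "turn": [0, 0, 0], "grip": 0},
])

```text
time: 13.0
tool_pos: [0.5424, -0.1533, 0.102]
tool_rot: [3.142, -0.0, -1.514]
contact_force: [0.5, 0.7, -0.1]
opening: 0.0002
```

Emit:
apply_moves([
  {"linear": [0, -1, 0], "turn": [0, 0, 0], "grip": 0},
  {"linear": [0, -2, 0], "turn": [0, 0, 0], "grip": 0},
])

```text
time: 13.2
tool_pos: [0.5425, -0.1553, 0.102]
tool_rot: [-3.142, -0.0, -1.514]
contact_force: [0.9, 0.6, -0.6]
opening: 0.0005
```

Emit:
apply_moves([
  {"linear": [0, -1, 0], "turn": [0, 0, 0], "grip": 0},
  {"linear": [0, -2, 0], "turn": [0, 0, 0], "grip": 0},
])

```text
time: 13.4
tool_pos: [0.5425, -0.1573, 0.1021]
tool_rot: [-3.142, -0.0, -1.514]
contact_force: [1.1, 0.9, 0.4]
opening: 0.0004
```

Emit:
apply_moves([
  {"linear": [0, -1, 0], "turn": [0, 0, 0], "grip": 0},
  {"linear": [0, -2, 0], "turn": [0, 0, 0], "grip": 0},
])

```text
time: 13.6
tool_pos: [0.5425, -0.158, 0.1021]
tool_rot: [-3.142, 0.002, -1.514]
contact_force: [1.6, 8.8, 1.8]
opening: 0.0005
```

Run:
```python
from h import *
p=np.load('box.npy')
o=observe();print(o['contact_force'],o['tool_pos'],o['opening'])
im=read_camera("scene")[:,:,::-1];cv2.imwrite("pics/s11.png",cv2.resize(im[140:240,20:160],None,fx=5,fy=5,interpolation=cv2.INTER_CUBIC))
```

```text
[1.55021374 8.76522913 1.82191691] [ 0.54245368 -0.15798696  0.10208766] 0.0005150986216032569
```

View pics/s11.png

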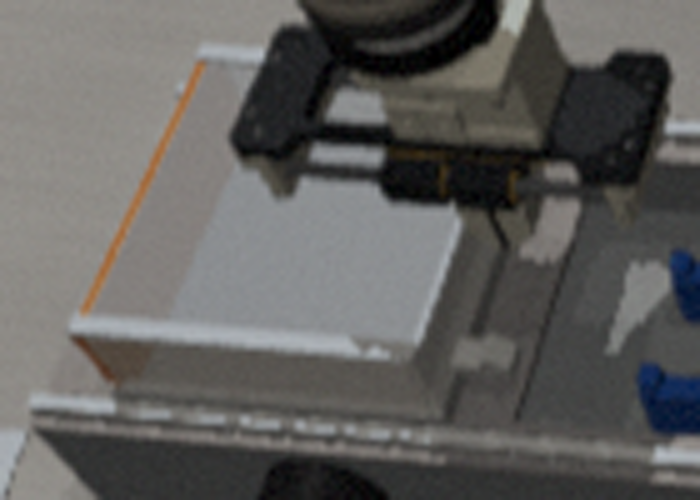

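Hood is on its rear stop (8.8 N), front edge now at about y=−33. Back to the blank.

Emit:
apply_moves([
  {"linear": [0, 12, 15], "turn": [0, 0, 0], "grip": 0},
  {"linear": [0, 15, 55], "turn": [0, 0, 0], "grip": 0},
  {"linear": [-4, 40, 90], "turn": [0, 0, 0], "grip": 0.7},
  {"linear": [-12, 85, 95], "turn": [0, 0, 0], "grip": 0.7},
  {"linear": [-20, 130, 95], "turn": [0, 0, 0], "grip": 0.7},
  {"linear": [-28, 178, 95], "turn": [0, 0, 0], "grip": 0.7},
  {"linear": [-36, 226, 95], "turn": [0, 0, 0], "grip": 0.7},
  {"linear": [-44, 274, 90], "turn": [0, 0, 0], "grip": 0.7},
  {"linear": [-52, 322, 75], "turn": [0, 0, 0], "grip": 0.7},
  {"linear": [-60, 368, 60], "turn": [0, 0, 0], "grip": 0.7},
])

```text
time: 14.65
tool_pos: [0.4823, 0.2103, 0.1622]
tool_rot: [-3.14, -0.0, -1.514]
contact_force: [1.5, -0.7, -0.1]
opening: 0.0596
```

Emit:
apply_moves([
  {"linear": [-9, 45, -20], "turn": [0, 0, 0], "grip": 0.7},
  {"linear": [-18, 90, -50], "turn": [0, 0, 0], "grip": 0.7},
  {"linear": [-20, 111, -90], "turn": [0, 0, 0], "grip": 0.7},
  {"linear": [-20, 111, -125], "turn": [0, 0, 0], "grip": 0.7},
  {"linear": [-20, 111, -125], "turn": [0, 0, 0], "grip": 0.7},
])

```text
time: 15.15
tool_pos: [0.4589, 0.3186, 0.0325]
tool_rot: [3.133, -0.005, -1.512]
contact_force: [0.7, -0.5, 0.3]
opening: 0.0646
```

Emit:
apply_moves([
  {"linear": [1, 0, -25], "turn": [0, 0, 0], "grip": 0.7},
  {"linear": [1, 0, -38], "turn": [0, 0, 0], "grip": 0.7},
  {"linear": [1, 0, -47], "turn": [0, 0, 0], "grip": 0.7},
  {"linear": [1, 0, -47], "turn": [0, 0, 0], "grip": 0.7},
], grip_force=25)

```text
time: 15.55
tool_pos: [0.4635, 0.3192, -0.01]
tool_rot: [3.141, -0.001, -1.515]
contact_force: [0.4, -0.3, 0.8]
opening: 0.0643
```

Emit:
apply_moves([
  {"linear": [0, 0, 0], "turn": [0, 0, 0], "grip": 0.1},
  {"linear": [0, 0, 0], "turn": [0, 0, 0], "grip": 0.1},
  {"linear": [0, 0, 0], "turn": [0, 0, 0], "grip": 0.1},
  {"linear": [0, 0, 0], "turn": [0, 0, 0], "grip": 0.1},
  {"linear": [0, 0, 0], "turn": [0, 0, 0], "grip": 0.1},
  {"linear": [0, 0, 0], "turn": [0, 0, 0], "grip": 0.1},
  {"linear": [0, 0, 0], "turn": [0, 0, 0], "grip": 0.1},
])

```text
time: 16.25
tool_pos: [0.4636, 0.3199, -0.0098]
tool_rot: [-3.141, 0.0, -1.514]
contact_force: [-1.2, 0.2, 1.6]
opening: 0.0238
```

Emit:
apply_moves([
  {"linear": [0, 0, 3], "turn": [0, 0, 0], "grip": 0.1},
  {"linear": [0, 0, 15], "turn": [0, 0, 0], "grip": 0.1},
  {"linear": [0, 0, 45], "turn": [0, 0, 0], "grip": 0.1},
  {"linear": [0, 0, 85], "turn": [0, 0, 0], "grip": 0.1},
  {"linear": [5, -20, 125], "turn": [0, 0, 0], "grip": 0.1},
  {"linear": [12, -55, 160], "turn": [0, 0, 0], "grip": 0.1},
  {"linear": [20, -95, 185], "turn": [0, 0, 0], "grip": 0.1},
  {"linear": [28, -140, 200], "turn": [0, 0, 0], "grip": 0.1},
  {"linear": [36, -185, 210], "turn": [0, 0, 0], "grip": 0.1},
  {"linear": [44, -230, 215], "turn": [0, 0, 0], "grip": 0.1},
], grip_force=30)

```text
time: 17.25
tool_pos: [0.5077, 0.0881, 0.2072]
tool_rot: [-3.139, -0.0, -1.514]
contact_force: [0.8, 0.0, -1.4]
opening: 0.0238
```

```bash
python3 ws.py w10
```

```text
17.25 [0.50771896 0.08808076 0.20719451] [-3.13881658e+00 -2.51059603e-04 -1.51383887e+00] [ 0.84126292  0.04942111 -1.43262827] 0.023848871915251754
```

View pics/w10.png

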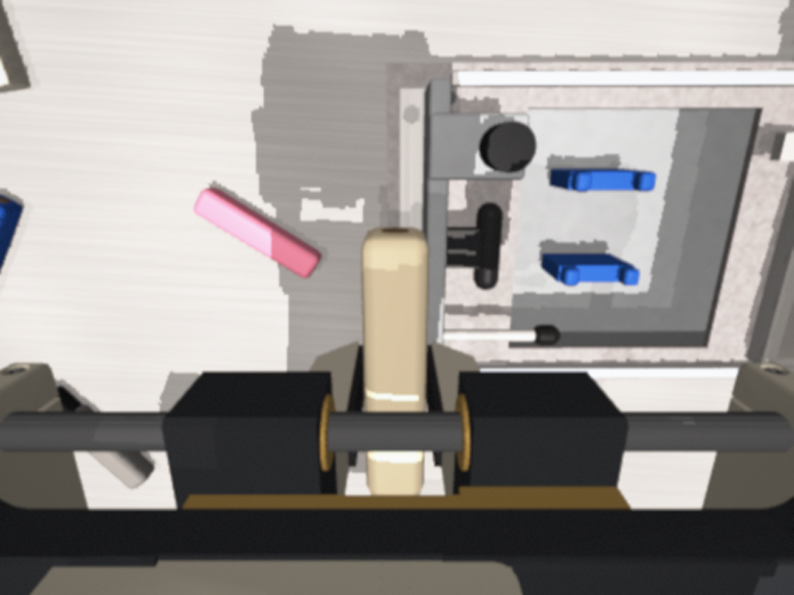

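Emit:
apply_moves([
  {"linear": [8, -45, 0], "turn": [0, 0, 0], "grip": 0.1},
  {"linear": [17, -90, 0], "turn": [0, 0, 0], "grip": 0.1},
  {"linear": [26, -130, 0], "turn": [0, 0, 0], "grip": 0.1},
  {"linear": [33, -155, 0], "turn": [0, 0, 0], "grip": 0.1},
  {"linear": [33, -163, -10], "turn": [0, 0, 0], "grip": 0.1},
  {"linear": [33, -163, -20], "turn": [0, 0, 0], "grip": 0.1},
  {"linear": [33, -163, -20], "turn": [0, 0, 0], "grip": 0.1},
])

```text
time: 18.0
tool_pos: [0.5388, -0.0717, 0.1831]
tool_rot: [3.138, 0.002, -1.514]
contact_force: [0.5, -0.1, -0.3]
opening: 0.0238
```

```bash
python3 ws.py w11
```

```text
18.0 [ 0.53880455 -0.07171227  0.18310085] [ 3.13750967e+00  1.85019211e-03 -1.51376334e+00] [ 0.47176773 -0.11802187 -0.27551494] 0.02384177090883184
```

View pics/w11.png

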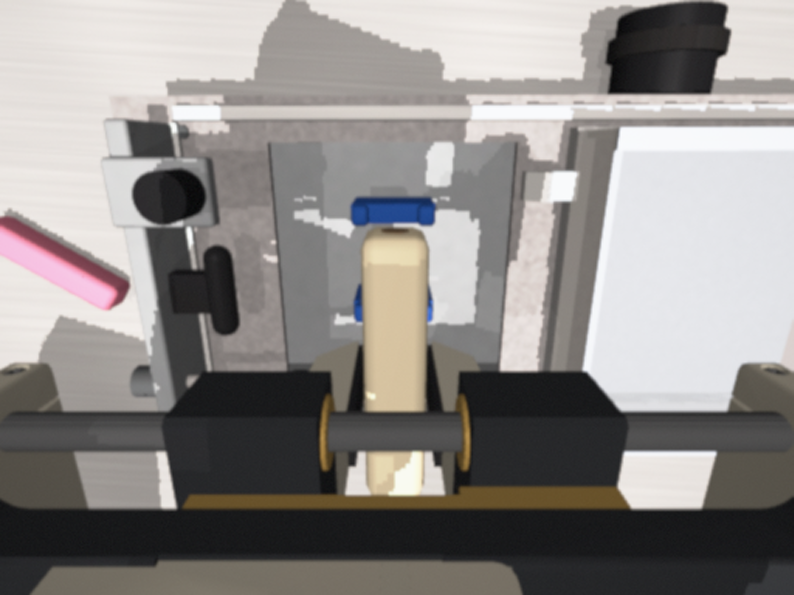

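Run:
```python
from h import *
p=np.load('box.npy');Wp=lambda x:up(x,1.55,(0,0))
w=np.load('w11.npz');f=lambda q,z:wback(Wp(q),w['p'],w['r'],z)
a=f((393,217),.062);b=f((394.5,314),.062);print(a,b,(a+b)/2,a-b,tobox((a+b)/2,p))
print("T",tobox(f((238,290),.117),p),"open edges",tobox(f((270,143),.085),p),tobox(f((516,143),.085),p),"hood front top",tobox(f((615,140),.145),p),tobox(f((590,360),.145),p))
o=observe();print(o['tool_pos'],o['tool_rot'])
```

```text
[ 0.57614311 -0.06857292  0.062     ] [ 0.50527608 -0.07360856  0.062     ] [ 0.5407096  -0.07109074  0.062     ] [0.07086703 0.00503564 0.        ] [0.0002063 0.0746413 0.062    ]
T [0.0015629  0.16635195 0.117     ] open edges [0.08404252 0.14860655 0.085     ] [0.08348493 0.00078724 0.085     ] hood front top [ 0.08461491 -0.03032026  0.145     ] [-0.03038706 -0.0337194   0.145     ]
[ 0.53936264 -0.07158959  0.18403921] [ 3.13897891e+00  1.25809257e-03 -1.51295569e+00]
```

Emit:
apply_moves([
  {"linear": [0, 0, -15], "turn": [0, 0, 0], "grip": 0.1},
  {"linear": [0, 0, -35], "turn": [0, 0, 0], "grip": 0.1},
  {"linear": [0, 0, -55], "turn": [0, 0, 0], "grip": 0.1},
  {"linear": [0, 0, -70], "turn": [0, 0, 0], "grip": 0.1},
  {"linear": [0, 0, -80], "turn": [0, 0, 0], "grip": 0.1},
  {"linear": [0, 0, -80], "turn": [0, 0, 0], "grip": 0.1},
  {"linear": [0, 0, -80], "turn": [0, 0, 0], "grip": 0.1},
])

```text
time: 18.75
tool_pos: [0.5408, -0.0727, 0.1057]
tool_rot: [-3.141, -0.0, -1.513]
contact_force: [0.1, -0.4, -1.2]
opening: 0.0238
```

Emit:
apply_moves([
  {"linear": [0, -2, -10], "turn": [0, 0, 0], "grip": 0.1},
  {"linear": [0, -2, -20], "turn": [0, 0, 0], "grip": 0.1},
  {"linear": [0, -2, -28], "turn": [0, 0, 0], "grip": 0.1},
  {"linear": [0, -2, -33], "turn": [0, 0, 0], "grip": 0.1},
  {"linear": [0, -2, -37], "turn": [0, 0, 0], "grip": 0.1},
  {"linear": [0, -2, -40], "turn": [0, 0, 0], "grip": 0.1},
  {"linear": [0, -2, -40], "turn": [0, 0, 0], "grip": 0.1},
])

```text
time: 19.45
tool_pos: [0.5403, -0.0752, 0.0646]
tool_rot: [3.141, 0.0, -1.514]
contact_force: [-0.4, 0.1, -0.8]
opening: 0.0234
```

```bash
python3 ws.py w12
python3 - <<'E'
from cell import *
import cv2
im=read_camera("scene")[:,:,::-1];cv2.imwrite("pics/s12.png",cv2.resize(im[110:260,20:240],None,fx=3.5,fy=3.5,interpolation=cv2.INTER_CUBIC))
E
```

```text
19.45 [ 0.54025124 -0.07518021  0.06464601] [ 3.14097234e+00  1.55761981e-04 -1.51428070e+00] [-0.42438842  0.13250699 -0.84109233] 0.02339494390208285
```

View pics/s12.png

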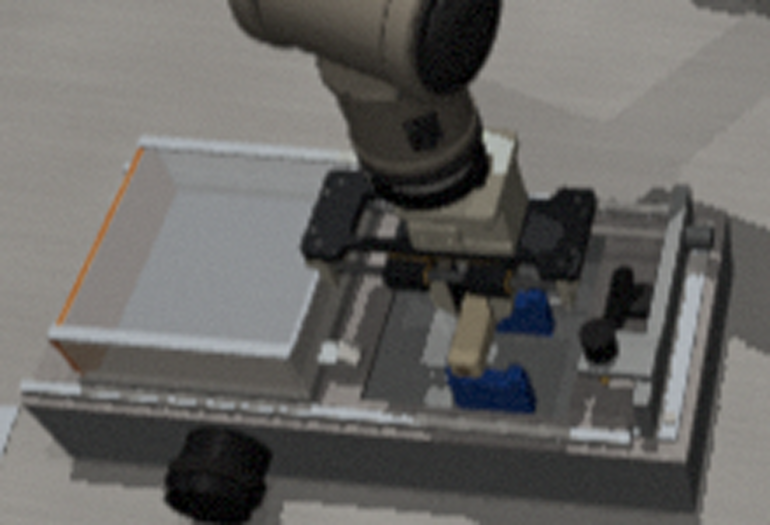

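View pics/w12.png

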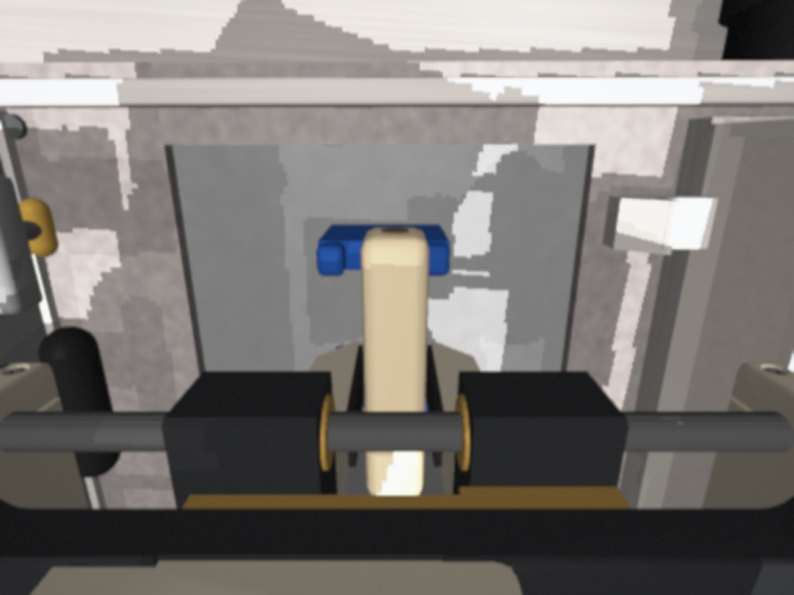

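Emit:
apply_moves([
  {"linear": [0, 2, -4], "turn": [0, 0, 0], "grip": 0.1},
  {"linear": [0, 2, -8], "turn": [0, 0, 0], "grip": 0.1},
  {"linear": [0, 2, -12], "turn": [0, 0, 0], "grip": 0.1},
  {"linear": [0, 2, -15], "turn": [0, 0, 0], "grip": 0.1},
  {"linear": [0, 2, -17], "turn": [0, 0, 0], "grip": 0.1},
])

```text
time: 20.05
tool_pos: [0.5403, -0.0732, 0.0476]
tool_rot: [3.141, 0.0, -1.514]
contact_force: [-0.7, 0.5, -1.5]
opening: 0.0235
```

```bash
python3 ws.py w13
```

```text
20.05 [ 0.54029178 -0.07316102  0.04758844] [ 3.14110523e+00  9.67953886e-05 -1.51420391e+00] [-0.66252227  0.53754336 -1.45634968] 0.023542923019123488
```

View pics/w13.png

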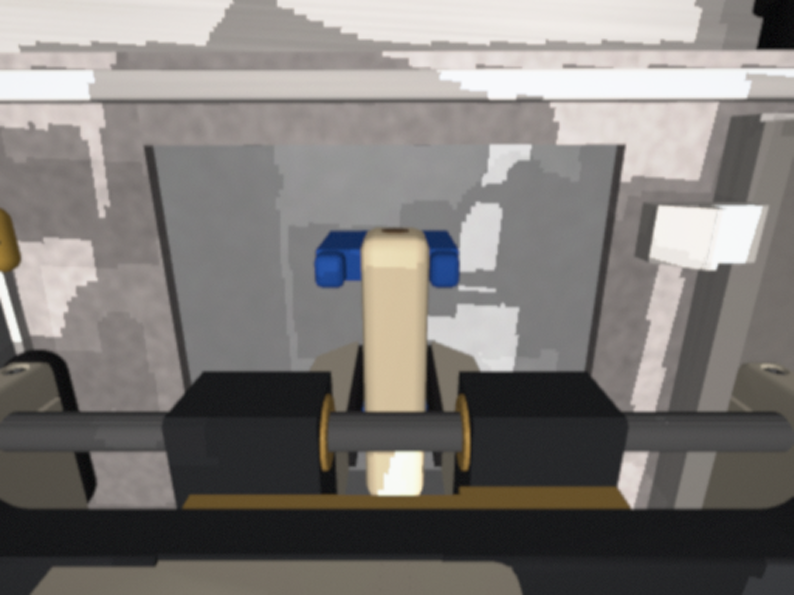

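Emit:
apply_moves([
  {"linear": [0, 2, 0], "turn": [0, 0, 0], "grip": 0.1},
  {"linear": [0, 2, -2], "turn": [0, 0, 0], "grip": 0.1},
  {"linear": [0, 2, -4], "turn": [0, 0, 0], "grip": 0.1},
  {"linear": [0, 2, -6], "turn": [0, 0, 0], "grip": 0.1},
  {"linear": [0, 2, -6], "turn": [0, 0, 0], "grip": 0.1},
])

```text
time: 20.6
tool_pos: [0.5402, -0.0712, 0.0417]
tool_rot: [3.141, 0.0, -1.514]
contact_force: [0.4, -0.1, -1.5]
opening: 0.0233
```

Emit:
apply_moves([
  {"linear": [0, 0, -1], "turn": [0, 0, 0], "grip": 0.1},
  {"linear": [0, 0, -2], "turn": [0, 0, 0], "grip": 0.1},
])

```text
time: 20.8
tool_pos: [0.5405, -0.0713, 0.0402]
tool_rot: [-3.141, -0.0, -1.514]
contact_force: [-4.6, 0.9, 10.7]
opening: 0.0236
```

Emit:
apply_moves([
  {"linear": [0, 0, 1], "turn": [0, 0, 0], "grip": 0.1},
  {"linear": [0, 0, 1], "turn": [0, 0, 0], "grip": 0.6},
  {"linear": [0, 0, 1], "turn": [0, 0, 0], "grip": 0.6},
  {"linear": [0, 0, 1], "turn": [0, 0, 0], "grip": 0.6},
  {"linear": [0, 0, 1], "turn": [0, 0, 0], "grip": 0.6},
  {"linear": [0, 0, 1], "turn": [0, 0, 0], "grip": 0.6},
  {"linear": [0, 0, 1], "turn": [0, 0, 0], "grip": 0.6},
])

```text
time: 21.5
tool_pos: [0.5405, -0.0712, 0.0411]
tool_rot: [-3.142, -0.0, -1.514]
contact_force: [0.4, -0.5, 0.3]
opening: 0.055
```

```bash
python3 ws.py w14
```

```text
21.5 [ 0.54045852 -0.07122621  0.04106909] [-3.14152190e+00 -1.10819206e-04 -1.51423114e+00] [ 0.41804803 -0.46103968  0.26043916] 0.055021451357301965
```

View pics/w14.png

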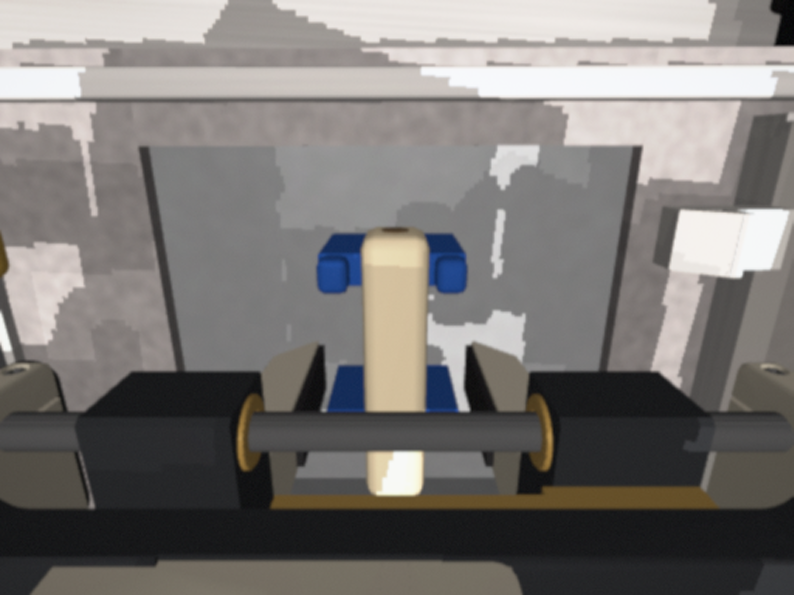

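Blank is seated in both saddles and released. Going up, over the hood and behind the plate.

Emit:
apply_moves([
  {"linear": [0, 0, 8], "turn": [0, 0, 0], "grip": 0.6},
  {"linear": [0, 0, 35], "turn": [0, 0, 0], "grip": 0.6},
  {"linear": [0, 0, 75], "turn": [0, 0, 0], "grip": 0.6},
  {"linear": [0, 0, 120], "turn": [0, 0, 0], "grip": 0.6},
  {"linear": [0, -20, 160], "turn": [0, 0, 0], "grip": 0},
  {"linear": [2, -60, 165], "turn": [0, 0, 0], "grip": 0},
  {"linear": [4, -105, 165], "turn": [0, 0, 0], "grip": 0},
  {"linear": [7, -150, 165], "turn": [0, 0, 0], "grip": 0},
  {"linear": [10, -197, 165], "turn": [0, 0, 0], "grip": 0},
  {"linear": [13, -244, 165], "turn": [0, 0, 0], "grip": 0},
])

```text
time: 22.55
tool_pos: [0.5533, -0.317, 0.2069]
tool_rot: [-3.141, -0.001, -1.514]
contact_force: [2.0, 0.9, 0.1]
opening: 0.0116
```

Emit:
apply_moves([
  {"linear": [3, -45, 0], "turn": [0, 0, 0], "grip": 0},
  {"linear": [6, -72, 0], "turn": [0, 0, 0], "grip": 0},
  {"linear": [6, -72, 0], "turn": [0, 0, 0], "grip": 0},
  {"linear": [6, -72, 0], "turn": [0, 0, 0], "grip": 0},
])

```text
time: 22.95
tool_pos: [0.5591, -0.3873, 0.2059]
tool_rot: [3.141, 0.001, -1.515]
contact_force: [0.3, 0.3, -0.5]
opening: 0.0003
```

```bash
python3 ws.py w15
python3 - <<'E'
from cell import *
import cv2
im=read_camera("scene")[:,:,::-1];cv2.imwrite("pics/s15.png",cv2.resize(im[110:260,0:240],None,fx=3.3,fy=3.3,interpolation=cv2.INTER_CUBIC))
E
```

```text
22.95 [ 0.55911721 -0.38726201  0.20590223] [ 3.14127719e+00  7.68449683e-04 -1.51517058e+00] [ 0.25302663  0.29498789 -0.50084761] 0.00025540599295746457
```

View pics/w15.png

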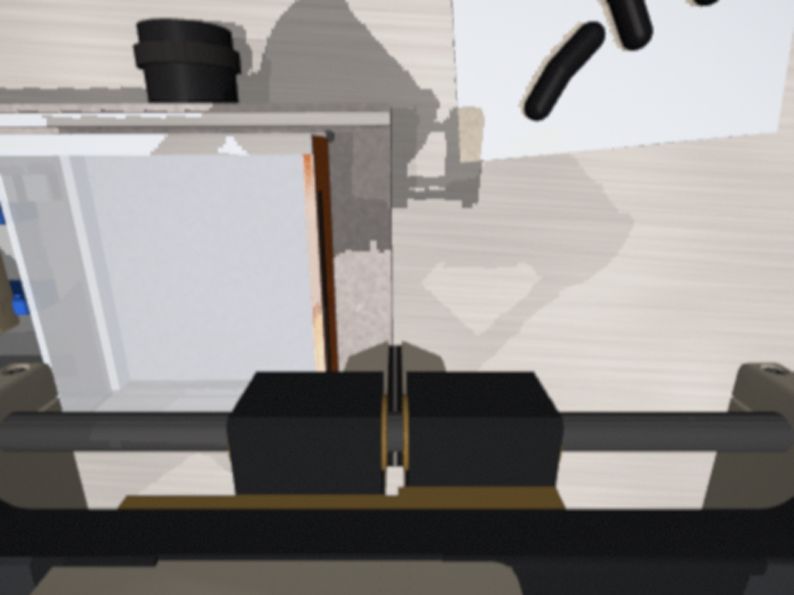

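View pics/s15.png

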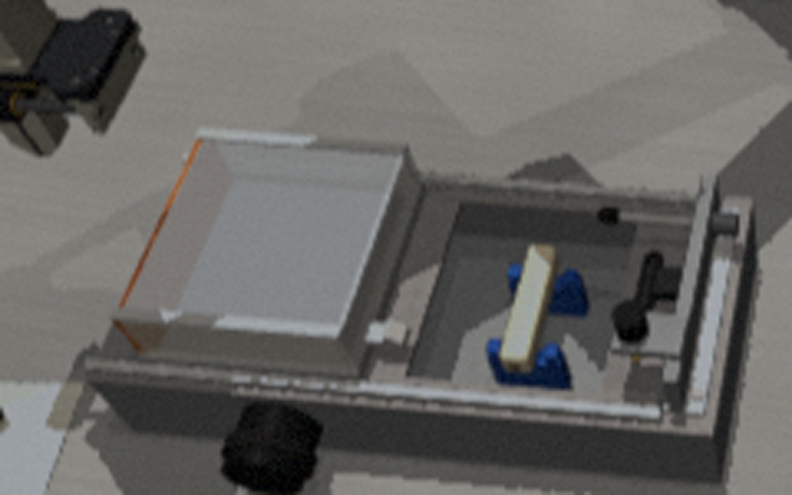

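Run:
```python
from h import *
p=np.load('box.npy');Wp=lambda x:up(x,1.55,(0,0))
w=np.load('w15.npz');f=lambda q,z:(tobox(wback(Wp(q),w['p'],w['r'],z),p)*1000).round(1)
print(f((314,137),.146),f((325,370),.146),"bottom",f((329,137),.086),f((338,370),.086)); print(tobox(w['p'],p), observe()['contact_force'])
```

```text
[  88.3 -201.1  146. ] [ -46.3 -199.6  146. ] bottom [  89.4 -200.4   86. ] [ -78.5 -198.8   86. ]
[-0.0004819  -0.24206463  0.20590223] [ 1.0832502  -0.42044708 -0.13443946]
```

Emit:
apply_moves([
  {"linear": [0, 0, -45], "turn": [0, 0, 0], "grip": 0},
  {"linear": [0, 0, -90], "turn": [0, 0, 0], "grip": 0},
  {"linear": [0, 0, -118], "turn": [0, 0, 0], "grip": 0},
  {"linear": [0, 0, -118], "turn": [0, 0, 0], "grip": 0},
  {"linear": [0, 5, -118], "turn": [0, 0, 0], "grip": 0},
  {"linear": [-1, 10, -118], "turn": [0, 0, 0], "grip": 0},
  {"linear": [-1, 13, -118], "turn": [0, 0, 0], "grip": 0},
  {"linear": [-1, 15, -118], "turn": [0, 0, 0], "grip": 0},
  {"linear": [-1, 16.5, -118], "turn": [0, 0, 0], "grip": 0},
  {"linear": [-1, 18, -118], "turn": [0, 0, 0], "grip": 0},
])

```text
time: 24.05
tool_pos: [0.5586, -0.3693, 0.0885]
tool_rot: [-3.141, -0.001, -1.514]
contact_force: [1.0, -0.5, -0.2]
opening: 0.0002
```

Emit:
apply_moves([
  {"linear": [0, 1.5, 0], "turn": [0, 0, 0], "grip": 0},
  {"linear": [0, 3, 0], "turn": [0, 0, 0], "grip": 0},
  {"linear": [0, 4.5, 0], "turn": [0, 0, 0], "grip": 0},
  {"linear": [0, 6, 0], "turn": [0, 0, 0], "grip": 0},
  {"linear": [0, 7.5, 0], "turn": [0, 0, 0], "grip": 0},
  {"linear": [0, 9, 0], "turn": [0, 0, 0], "grip": 0},
])

```text
time: 24.65
tool_pos: [0.5583, -0.3603, 0.088]
tool_rot: [3.141, -0.0, -1.514]
contact_force: [-0.7, -1.5, 0.2]
opening: 0.0001
```

Run:
```python
from h import *
p=np.load('box.npy')
o=observe();print(tobox(o['tool_pos'],p),o['contact_force'])
im=read_camera("scene")[:,:,::-1];cv2.imwrite("pics/s16.png",cv2.resize(im[110:260,0:240],None,fx=3.3,fy=3.3,interpolation=cv2.INTER_CUBIC))
```

```text
[ 0.00033475 -0.21512866  0.08797353] [-0.74299817 -1.49160869  0.24843795]
```

View pics/s16.png

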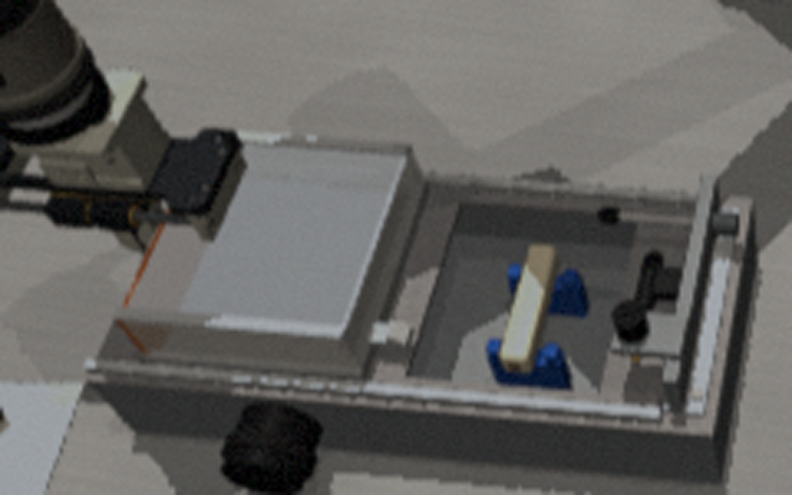

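Emit:
apply_moves([
  {"linear": [0, 2, 0], "turn": [0, 0, 0], "grip": 0},
  {"linear": [0, 5, 0], "turn": [0, 0, 0], "grip": 0},
  {"linear": [-1, 9, 0], "turn": [0, 0, 0], "grip": 0},
  {"linear": [-1, 14, 0], "turn": [0, 0, 0], "grip": 0},
  {"linear": [-1, 20, 0], "turn": [0, 0, 0], "grip": 0},
  {"linear": [-2, 26, 0], "turn": [0, 0, 0], "grip": 0},
  {"linear": [-2, 32, 0], "turn": [0, 0, 0], "grip": 0},
  {"linear": [-2, 38, 0], "turn": [0, 0, 0], "grip": 0},
  {"linear": [-3, 44, 0], "turn": [0, 0, 0], "grip": 0},
  {"linear": [-3, 50, 0], "turn": [0, 0, 0], "grip": 0},
])

```text
time: 25.7
tool_pos: [0.5554, -0.3097, 0.0881]
tool_rot: [3.142, -0.0, -1.514]
contact_force: [-1.7, -1.0, 0.5]
opening: 0.0003
```

Emit:
apply_moves([
  {"linear": [0, 6, 0], "turn": [0, 0, 0], "grip": 0},
  {"linear": [-1, 12, 0], "turn": [0, 0, 0], "grip": 0},
  {"linear": [-1, 18, 0], "turn": [0, 0, 0], "grip": 0},
  {"linear": [-1, 24, 0], "turn": [0, 0, 0], "grip": 0},
  {"linear": [-2, 30, 0], "turn": [0, 0, 0], "grip": 0},
  {"linear": [-2, 36, 0], "turn": [0, 0, 0], "grip": 0},
  {"linear": [-2, 41, 0], "turn": [0, 0, 0], "grip": 0},
  {"linear": [-3, 46, 0], "turn": [0, 0, 0], "grip": 0},
  {"linear": [-3, 50, 0], "turn": [0, 0, 0], "grip": 0},
])

```text
time: 26.6
tool_pos: [0.5524, -0.2598, 0.0881]
tool_rot: [3.142, -0.0, -1.514]
contact_force: [-0.7, -0.5, 0.1]
opening: 0.0001
```

```bash
cat > st.py <<'E'
from h import *
p=np.load('box.npy')
o=observe();b=tobox(o['tool_pos'],p);print(o['time'],b,"plate",b[1]+.019,o['contact_force'])
E
python3 st.py
```

```text
26.6 [ 0.00048741 -0.1143976   0.08805415] plate -0.09539759855233147 [-0.71490302 -0.48420495  0.09104154]
```

Emit:
apply_moves([
  {"linear": [0, 3, 0], "turn": [0, 0, 0], "grip": 0},
  {"linear": [0, 6, 0], "turn": [0, 0, 0], "grip": 0},
  {"linear": [-1, 9, 0], "turn": [0, 0, 0], "grip": 0},
  {"linear": [-1, 12, 0], "turn": [0, 0, 0], "grip": 0},
  {"linear": [-1, 15, 0], "turn": [0, 0, 0], "grip": 0},
  {"linear": [-1, 18, 0], "turn": [0, 0, 0], "grip": 0},
  {"linear": [-1, 20, 0], "turn": [0, 0, 0], "grip": 0},
])

```text
time: 27.3
tool_pos: [0.5513, -0.2399, 0.088]
tool_rot: [3.141, 0.0, -1.514]
contact_force: [-0.7, -0.8, -0.7]
opening: 0.0003
```

Emit:
apply_moves([
  {"linear": [0, 2, 0], "turn": [0, 0, 0], "grip": 0},
  {"linear": [0, 4, 0], "turn": [0, 0, 0], "grip": 0},
  {"linear": [0, 6, 0], "turn": [0, 0, 0], "grip": 0},
  {"linear": [0, 8, 0], "turn": [0, 0, 0], "grip": 0},
])

```text
time: 27.7
tool_pos: [0.5514, -0.2321, 0.088]
tool_rot: [3.142, -0.0, -1.514]
contact_force: [-0.9, -0.7, 0.3]
opening: 0.0006
```

Emit:
apply_moves([
  {"linear": [0, 2, 0], "turn": [0, 0, 0], "grip": 0},
  {"linear": [0, 4, 0], "turn": [0, 0, 0], "grip": 0},
  {"linear": [0, 6, 0], "turn": [0, 0, 0], "grip": 0},
  {"linear": [0, 8, 0], "turn": [0, 0, 0], "grip": 0},
])

```text
time: 28.1
tool_pos: [0.5514, -0.2241, 0.088]
tool_rot: [3.142, -0.0, -1.514]
contact_force: [0.0, -1.4, -0.1]
opening: 0.0006
```

```bash
python3 st.py
```

```text
28.1 [ 0.00168594 -0.07869731  0.08804509] plate -0.059697310241515894 [ 0.02339855 -1.41952742 -0.08419002]
```

Emit:
apply_moves([
  {"linear": [0, 2, 0], "turn": [0, 0, 0], "grip": 0},
  {"linear": [0, 4, 0], "turn": [0, 0, 0], "grip": 0},
  {"linear": [0, 6, 0], "turn": [0, 0, 0], "grip": 0},
])

```text
time: 28.4
tool_pos: [0.5514, -0.2181, 0.088]
tool_rot: [-3.142, -0.0, -1.514]
contact_force: [-0.2, -1.3, 0.6]
opening: 0.0003
```

Emit:
apply_moves([
  {"linear": [0, 2, 0], "turn": [0, 0, 0], "grip": 0},
  {"linear": [0, 4, 0], "turn": [0, 0, 0], "grip": 0},
])

```text
time: 28.6
tool_pos: [0.5514, -0.214, 0.0881]
tool_rot: [-3.142, -0.0, -1.514]
contact_force: [-2.1, -1.4, -0.1]
opening: 0.0
```

Emit:
apply_moves([
  {"linear": [0, 2, 0], "turn": [0, 0, 0], "grip": 0},
  {"linear": [0, 4, 0], "turn": [0, 0, 0], "grip": 0},
])

```text
time: 28.8
tool_pos: [0.5514, -0.21, 0.088]
tool_rot: [3.142, -0.0, -1.514]
contact_force: [-0.6, -1.7, 0.4]
opening: 0.0003
```

Emit:
apply_moves([
  {"linear": [0, 2, 0], "turn": [0, 0, 0], "grip": 0},
  {"linear": [0, 4, 0], "turn": [0, 0, 0], "grip": 0},
])

```text
time: 29.0
tool_pos: [0.5513, -0.2067, 0.0881]
tool_rot: [3.141, -0.001, -1.514]
contact_force: [-1.4, -4.1, -1.1]
opening: 0.0007
```

Emit:
apply_moves([
  {"linear": [0, 2, 0], "turn": [0, 0, 0], "grip": 0},
  {"linear": [0, 4, 0], "turn": [0, 0, 0], "grip": 0},
])

```text
time: 29.2
tool_pos: [0.5511, -0.2026, 0.0881]
tool_rot: [3.141, -0.001, -1.514]
contact_force: [-3.2, -4.1, -0.1]
opening: 0.0003
```

```bash
python3 st.py
python3 - <<'E'
from h import *
im=read_camera("scene")[:,:,::-1];cv2.imwrite("pics/s17.png",cv2.resize(im[110:260,0:240],None,fx=3.3,fy=3.3,interpolation=cv2.INTER_CUBIC))
E
```

```text
29.2 [ 0.00267435 -0.05728892  0.0880604 ] plate -0.0382889157808043 [-3.15820756 -4.142687   -0.13025592]
```

View pics/s17.png

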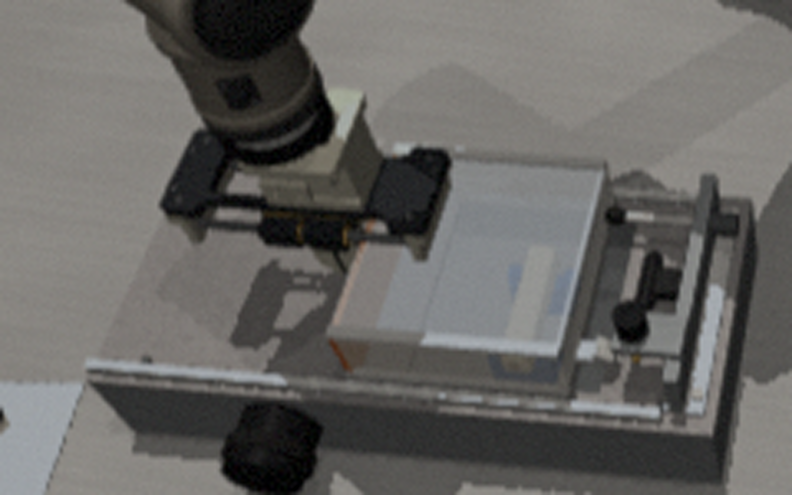

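Emit:
apply_moves([
  {"linear": [0, 2, 0], "turn": [0, 0, 0], "grip": 0},
  {"linear": [0, 4, 0], "turn": [0, 0, 0], "grip": 0},
  {"linear": [-0.5, 6, 0], "turn": [0, 0, 0], "grip": 0},
  {"linear": [-0.5, 8, 0], "turn": [0, 0, 0], "grip": 0},
  {"linear": [-0.5, 10, 0], "turn": [0, 0, 0], "grip": 0},
])

```text
time: 29.75
tool_pos: [0.5506, -0.1928, 0.0881]
tool_rot: [3.141, -0.001, -1.514]
contact_force: [-3.7, -6.6, 0.8]
opening: 0.0007
```

Emit:
apply_moves([
  {"linear": [0, 1, 0], "turn": [0, 0, 0], "grip": 0},
  {"linear": [0, 2, 0], "turn": [0, 0, 0], "grip": 0},
  {"linear": [0, 3, 0], "turn": [0, 0, 0], "grip": 0},
  {"linear": [0, 4, 0], "turn": [0, 0, 0], "grip": 0},
])

```text
time: 30.15
tool_pos: [0.5504, -0.189, 0.088]
tool_rot: [3.14, -0.001, -1.514]
contact_force: [-4.6, -6.0, 0.1]
opening: 0.0008
```

Emit:
apply_moves([
  {"linear": [0, 1, 0], "turn": [0, 0, 0], "grip": 0},
  {"linear": [0, 2, 0], "turn": [0, 0, 0], "grip": 0},
  {"linear": [0, 3, 0], "turn": [0, 0, 0], "grip": 0},
  {"linear": [0, 4, 0], "turn": [0, 0, 0], "grip": 0},
])

```text
time: 30.55
tool_pos: [0.5502, -0.1851, 0.088]
tool_rot: [3.14, -0.001, -1.514]
contact_force: [-3.9, -6.9, 0.6]
opening: 0.0002
```

Emit:
apply_moves([
  {"linear": [-0.4, 1, 0], "turn": [0, 0, 0], "grip": 0},
  {"linear": [-0.6, 2, 0], "turn": [0, 0, 0], "grip": 0},
  {"linear": [-0.8, 3, 0], "turn": [0, 0, 0], "grip": 0},
])

```text
time: 30.85
tool_pos: [0.5501, -0.1833, 0.0881]
tool_rot: [-3.141, -0.003, -1.514]
contact_force: [-1.8, -11.8, -1.0]
opening: 0.0005
```

Emit:
apply_moves([
  {"linear": [0, 1, 0], "turn": [0, 0, 0], "grip": 0},
  {"linear": [-0.1, 2, 0], "turn": [0, 0, 0], "grip": 0},
])

```text
time: 31.05
tool_pos: [0.55, -0.1815, 0.0881]
tool_rot: [-3.141, -0.003, -1.514]
contact_force: [-2.5, -12.0, -1.7]
opening: 0.0001
```

Emit:
apply_moves([
  {"linear": [0, 1, 0], "turn": [0, 0, 0], "grip": 0},
  {"linear": [-0.1, 2, 0], "turn": [0, 0, 0], "grip": 0},
])

```text
time: 31.25
tool_pos: [0.5499, -0.1796, 0.0881]
tool_rot: [-3.142, -0.004, -1.514]
contact_force: [-1.9, -12.3, -1.8]
opening: 0.0003
```

Emit:
apply_moves([
  {"linear": [0, 1, 0], "turn": [0, 0, 0], "grip": 0},
  {"linear": [-0.1, 2, 0], "turn": [0, 0, 0], "grip": 0},
])

```text
time: 31.45
tool_pos: [0.5497, -0.1778, 0.0881]
tool_rot: [-3.142, -0.004, -1.515]
contact_force: [-2.8, -12.9, -1.1]
opening: 0.0004
```

Emit:
apply_moves([
  {"linear": [0, 1, 0], "turn": [0, 0, 0], "grip": 0},
  {"linear": [-0.1, 2, 0], "turn": [0, 0, 0], "grip": 0},
])

```text
time: 31.65
tool_pos: [0.5497, -0.176, 0.0882]
tool_rot: [-3.141, -0.004, -1.515]
contact_force: [-2.2, -13.6, -1.9]
opening: 0.0001
```

Emit:
apply_moves([
  {"linear": [0, 1, 0], "turn": [0, 0, 0], "grip": 0},
  {"linear": [-0.1, 2, 0], "turn": [0, 0, 0], "grip": 0},
])

```text
time: 31.85
tool_pos: [0.5495, -0.1734, 0.0881]
tool_rot: [3.142, -0.003, -1.515]
contact_force: [-2.8, -9.6, -0.4]
opening: 0.0002
```

Emit:
apply_moves([
  {"linear": [0, 1, 0], "turn": [0, 0, 0], "grip": 0},
])

```text
time: 31.95
tool_pos: [0.5494, -0.1717, 0.0881]
tool_rot: [3.141, -0.002, -1.515]
contact_force: [-2.9, -7.7, -0.2]
opening: 0.0007
```

Emit:
apply_moves([
  {"linear": [0, 1, 0], "turn": [0, 0, 0], "grip": 0},
])

```text
time: 32.05
tool_pos: [0.5493, -0.1703, 0.088]
tool_rot: [3.141, -0.002, -1.515]
contact_force: [-3.1, -6.4, -0.2]
opening: 0.0003
```

Emit:
apply_moves([
  {"linear": [0, 1, 0], "turn": [0, 0, 0], "grip": 0},
])

```text
time: 32.15
tool_pos: [0.5492, -0.1689, 0.088]
tool_rot: [3.141, -0.001, -1.515]
contact_force: [-2.9, -2.6, 0.2]
opening: 0.0006
```

Emit:
apply_moves([
  {"linear": [0, 1, 0], "turn": [0, 0, 0], "grip": 0},
])

```text
time: 32.25
tool_pos: [0.5496, -0.1669, 0.088]
tool_rot: [-3.141, 0.001, -1.515]
contact_force: [0.3, 0.3, 0.6]
opening: 0.0005
```

Emit:
apply_moves([
  {"linear": [0, 1, 0], "turn": [0, 0, 0], "grip": 0},
])

```text
time: 32.35
tool_pos: [0.5497, -0.1666, 0.0881]
tool_rot: [-3.142, -0.001, -1.514]
contact_force: [-2.2, -7.7, -0.4]
opening: 0.0008
```

Emit:
apply_moves([
  {"linear": [0, 1, 0], "turn": [0, 0, 0], "grip": 0},
])

```text
time: 32.45
tool_pos: [0.5497, -0.1663, 0.0881]
tool_rot: [-3.142, -0.002, -1.514]
contact_force: [-2.6, -7.9, -0.7]
opening: 0.0006
```

Emit:
apply_moves([
  {"linear": [0, 0.5, 0], "turn": [0, 0, 0], "grip": 0},
  {"linear": [0, 0.5, 0], "turn": [0, 0, 0], "grip": 0},
])

```text
time: 32.65
tool_pos: [0.5496, -0.1659, 0.0881]
tool_rot: [3.142, -0.002, -1.514]
contact_force: [-1.8, -7.4, -1.8]
opening: 0.0003
```

Emit:
apply_moves([
  {"linear": [0, 0.7, 0], "turn": [0, 0, 0], "grip": 0},
  {"linear": [0, 0.7, 0], "turn": [0, 0, 0], "grip": 0},
])

```text
time: 32.85
tool_pos: [0.5496, -0.1653, 0.0881]
tool_rot: [3.142, -0.002, -1.514]
contact_force: [-2.6, -7.8, -1.1]
opening: 0.0008
```

Emit:
apply_moves([
  {"linear": [0, 0.7, 0], "turn": [0, 0, 0], "grip": 0},
  {"linear": [0, 0.7, 0], "turn": [0, 0, 0], "grip": 0},
])

```text
time: 33.05
tool_pos: [0.5496, -0.1646, 0.0881]
tool_rot: [3.141, -0.002, -1.514]
contact_force: [-3.0, -8.4, -1.8]
opening: 0.0004
```

Emit:
apply_moves([
  {"linear": [0, 0.7, 0], "turn": [0, 0, 0], "grip": 0},
  {"linear": [0, 0.7, 0], "turn": [0, 0, 0], "grip": 0},
])

```text
time: 33.25
tool_pos: [0.5495, -0.1643, 0.0881]
tool_rot: [3.141, -0.003, -1.514]
contact_force: [-2.6, -9.7, -1.0]
opening: 0.0004
```

Emit:
apply_moves([
  {"linear": [0, 0.5, 0], "turn": [0, 0, 0], "grip": 0},
  {"linear": [0, 0.5, 0], "turn": [0, 0, 0], "grip": 0},
])

```text
time: 33.45
tool_pos: [0.5495, -0.1641, 0.0881]
tool_rot: [3.141, -0.003, -1.514]
contact_force: [-2.9, -11.4, -0.9]
opening: 0.0005
```

The push peaked at 13.6 N, dropped, and now rises on the rubber stop. Backing off to see whether it holds.

Emit:
apply_moves([
  {"linear": [0, -1, 0], "turn": [0, 0, 0], "grip": 0},
  {"linear": [0, -3, 0], "turn": [0, 0, 0], "grip": 0},
  {"linear": [0, -6, 0], "turn": [0, 0, 0], "grip": 0},
  {"linear": [0, -12, 0], "turn": [0, 0, 0], "grip": 0},
  {"linear": [0, -25, 0], "turn": [0, 0, 0], "grip": 0},
  {"linear": [1, -45, 0], "turn": [0, 0, 0], "grip": 0},
  {"linear": [2, -70, 0], "turn": [0, 0, 0], "grip": 0},
  {"linear": [2, -75, 40], "turn": [0, 0, 0], "grip": 0},
  {"linear": [2, -75, 85], "turn": [0, 0, 0], "grip": 0},
  {"linear": [2, -75, 120], "turn": [0, 0, 0], "grip": 0},
])

```text
time: 34.45
tool_pos: [0.5519, -0.2392, 0.2105]
tool_rot: [-3.14, -0.001, -1.516]
contact_force: [0.8, -0.3, -0.7]
opening: 0.0006
```

Emit:
apply_moves([
  {"linear": [0, 0, 30], "turn": [0, 0, 0], "grip": 0},
  {"linear": [0, -30, 50], "turn": [0, 0, 0], "grip": 0},
  {"linear": [0, -50, 50], "turn": [0, 0, 0], "grip": 0},
  {"linear": [0, -50, 50], "turn": [0, 0, 0], "grip": 0},
  {"linear": [0, -50, 50], "turn": [0, 0, 0], "grip": 0},
])

```text
time: 34.95
tool_pos: [0.5508, -0.2877, 0.2559]
tool_rot: [3.139, 0.002, -1.516]
contact_force: [-0.0, -0.0, -0.4]
opening: 0.0004
```

```bash
python3 ws.py w18
python3 - <<'E'
from h import *
im=read_camera("scene")[:,:,::-1];cv2.imwrite("pics/s18.png",cv2.resize(im[110:300,0:400],None,fx=2,fy=2,interpolation=cv2.INTER_CUBIC))
cv2.imwrite("pics/s18z.png",cv2.resize(im[140:265,25:240],None,fx=3.6,fy=3.6,interpolation=cv2.INTER_CUBIC))
im=read_camera("top")[:,:,::-1];cv2.imwrite("pics/t18.png",im)
E
```

```text
34.95 [ 0.55080367 -0.28774896  0.25593145] [ 3.13905933e+00  2.38350380e-03 -1.51599282e+00] [-0.00451274 -0.01169428 -0.36302047] 0.00036675049340407383
```

View pics/s18z.png

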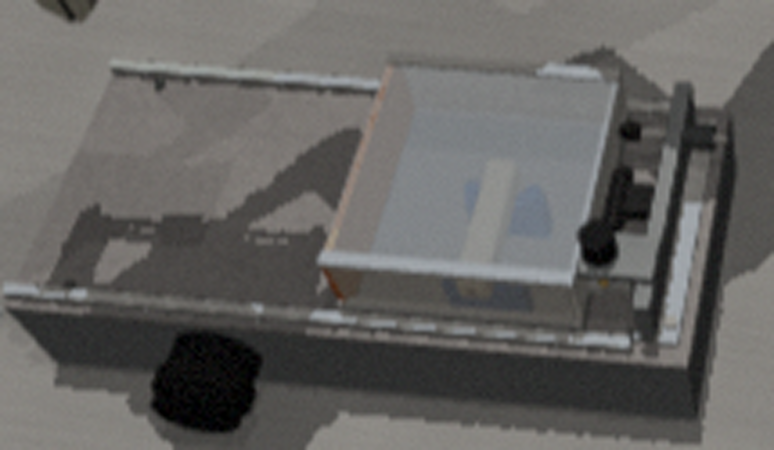

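View pics/w18.png

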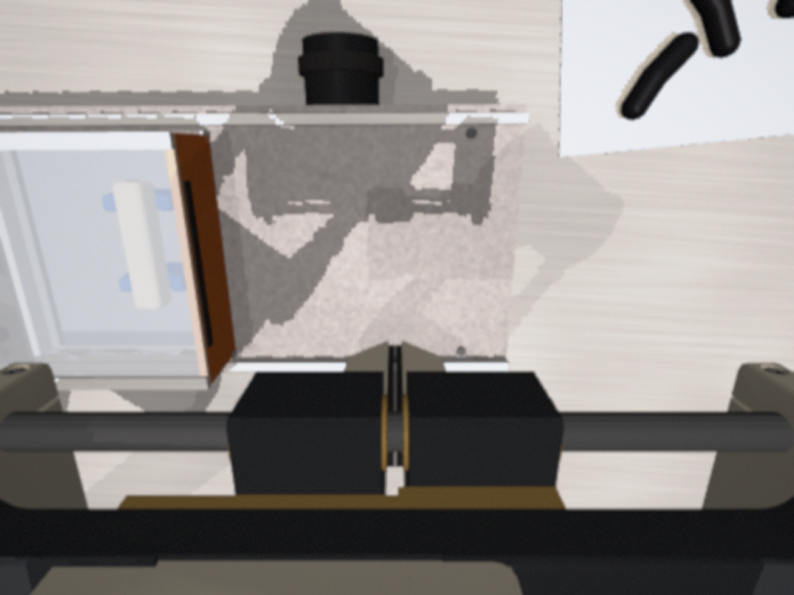

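View pics/t18.png

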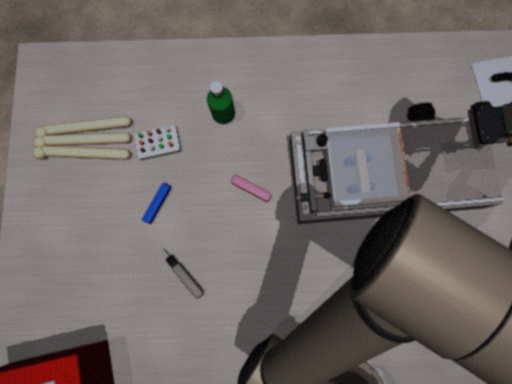

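Run:
```python
from h import *
p=np.load('box.npy');Wp=lambda x:up(x,1.55,(0,0))
w=np.load('w18.npz');f=lambda q,z:(tobox(wback(Wp(q),w['p'],w['r'],z),p)*1000).round(1)
print("plate top",f((176,137),.146),f((210,380),.146),"bottom",f((208,137),.086),f((234,360),.086))
print("blank ends top z76", f((133,183),.076),f((152,306),.076))
print(observe()['contact_force'],observe()['qvel'].round(4))
```

```text
plate top [ 87.3  -6.2 146. ] [-83.7  -4.6 146. ] bottom [88.2 -2.2 86. ] [-97.9   0.1  86. ]
blank ends top z76 [54.  66.5 76. ] [-50.5  69.5  76. ]
[ 0.40724855 -0.00187838  0.07379114] [ 0.0068 -0.0074 -0.0068  0.0002  0.0012  0.0004]
```

Run:
```python
from cell import *
print(observe()['time'],observe()['qvel'].round(4)); print(hand_in())
```

```text
35.1 [ 0.0068 -0.0074 -0.0068  0.0002  0.0012  0.0004]
the job is handed in; nothing more can be done
None
```

The blank is in the two saddles and the hood is shut and latched. I handed the job in at 35.1 s and got no verdict back.

- **Blank:** I lowered it until I felt the seats at about 11 N, let go, and moved away. The wrist picture showed it sitting between both pairs of horns while the hood was still wide open. A rough last measurement through the closed hood put its middle about 2 mm (x) and 7 mm (y) from the cradle point. That is inside the 16 mm limit but more than the 5 mm play between the horns should allow, so I take it as measuring error.
- **Hood:** I pushed it by the orange plate. The highest force I read was about 14 N on the pawl ramp; readings came only at the end of each move. The force then dropped at the click and rose again on the rubber stop to about 11 N. About 1.5 s after I backed off, the plate was still at about −4 mm in the box frame, a hood reading of about −0.014. Unlatched, the plunger would have pushed it back about 42 mm.
- **Bystanders:** The handpiece, bottle, rack and look-alikes look unmoved in the last top picture. The arm was clear, with the wrist force near zero.

Three things did not go to plan:
- **Fingers shorter than stated:** the fingertips turned out to be about 22 mm short of the reported TCP. My first two grasps closed on nothing, without moving the blank; the third, set lower, held.
- **Hood opened further first:** the gripper body needed more room than the hood left, so I first pushed the hood about 30 mm further open, to its rear stop (about 9 N).
- **Box position:** the fixed and wrist cameras disagreed on the box's position by about 4 mm. I used the combined fit and corrected by eye during the lowering.

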